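# Fetch the mug lid from the refreshment cabinet

## Robot

A 7-joint arm with a two-finger parallel gripper is mounted at the origin on the work surface. World frame = base frame: x ahead of the robot, y to its left, z up, the work surface at z = 0. Lengths are in m, angles in rad, forces in N, time in s.
With the tool pointing down it reaches from about 0.4 to 0.85 m from the base axis. Payload 4.5 kg.
Tool frame: the origin (TCP) lies on the centre line of the jaws, within the pads' length; the fingertips stand 11 mm ahead of it and the grasp point (between the pads) lies 8 mm behind it; z points along the fingers, x is the direction in which the jaws open and shut, and the axes are right-handed (so a half turn about z gives the same grasp; the last joint's range is limited). The gripper opens to 88 mm and grips with 3 to 60 N. Pads are 18 mm wide; open, the fingers measure 123 mm over their backs; the gripper's body (75 mm by 187 mm) begins 45 mm behind the grasp point.
Start: joints at [1.299, 0.689, -0.195, 1.565, 0.157, 0.902, -0.215], TCP at [0.188, -0.596, 0.25] pointing down, gripper open.
Joint ranges: [-3.01, 3.01], [-0.46, 2.08], [-1.47, 1.51], [0.13, 2.56], [-1, 4.14], [0.04, 2.09], [-2.66, 2.66]. Speed limits (rad/s): [2.57, 2.57, 3.14, 3.14, 3.14, 3.14, 3.14].

## Interface

Orientations are given as a unit quaternion [x, y, z, w].
In Python, from plant import r, vision, order, nets gives the robot as it stands.
- The arm moves only by the tool send_rows, never from a script. Its argument "series" is a list of rows, each an object with "delta_pos": the shift along the tool's x, y, z in cm, a list of three; "turn": the turn about the tool's z in degrees; "jaw": the closure, from 0 (fully open) to 1 (shut). In form: [{"delta_pos": [x, y, z], "turn": turn, "jaw": jaw}, ...]. A call has 1 to 8 rows; each row is the pose to reach, as a shift and turn from the pose commanded when the call began, along the tool's axes at that moment; what a row does not reach only later rows make up. A row lasts 1/12 s, in which the tool goes at most 41.7 mm and 7.16 degrees, less where a joint would pass 70% of its speed; a pose out of reach is approached as far as the arm can. A call with a gripper value outside its range is refused whole. The fingers move at their own pace and stop on an object; "force" is the grip in N (left out, the last holds). Time passes only in rows, so rows that repeat a pose let the fingers close. It gives the time, the measured TCP pose, the force and the opening at its end, in the units of the state.
- r.get_state(): the state, without advancing time (a new reading comes with each control period).
- vision.snapshot(name): name is "scene" or "top" or "wrist"; returns the picture (420x560x3 uint8, blue, green, red); there is no depth.
- vision.camera_params(name): a dict with "intrinsics" (3x3 intrinsics, pixels), "extrinsics" (4x4, takes a point from world to camera coordinates). Camera axes: x right, y down, z forward; pixel columns grow to the right and rows downward; lengths in m; the calibration is good to about 2 mm. A picture is of the moment at which its call begins: read the wrist's pose just before it. camera_params takes no time and is no camera call; for the wrist camera it gives the pose at the moment of the call.
- order.finish_job(): hands the job in, once; it reports no verdict.
Trained networks look in the newest picture that a camera, given by its name, has taken for a name from the list of things; names that differ only in an ending like _2 or _b are one class to them, and where a whole thing is asked for, a point or a joint stands for the part that bears it (a point fixed in the world has none). Each returns a list of dicts, best first, with "score" (0 to 1); they miss things now and then, are a little off and sometimes report something else, mostly with a low value. They report only what shows in the picture. A call takes as long as a camera call. They do not tell look-alikes from the thing itself.
- nets.boxes_of(camera, label): "location" ([row, column] as shares, 0 to 1, of the picture: columns of its width, rows of its height, amid what is visible of it).
- nets.trace(camera, label): "region" (420x560 bool, what is visible of it) and "location" ([row, column] as shares, 0 to 1, of the picture: columns of its width, rows of its height, amid what is visible of it).
The state is a dict: "clock": time; "q": joint angles; "qd": joint speeds; "joint_torque": joint torques, N m; "tool_pos": TCP position; "eef_rot": TCP orientation; "contact_force": force on the tool from outside, world axes, zero at the start; "moment": the same for the moment, N m; "opening": opening from 0.0 (shut) to 1.0 (fully open).
Only numpy, scipy, OpenCV 4.12 (cv2) and the standard library are available. Lean on these libraries where they do the work, as an engineer would, in place of code of your own. Each camera call takes 0.05 s, during which the arm holds its last target.

## Task

Open the small dark refreshment cabinet by pulling its door through the roller catch, take the blue lid out of the rack on the inside of the door and set it gently on the blue mug on the tray so that it sits seated and level. Then push the cabinet door shut until the catch snaps, and leave the glass and the sugar jar on the tray where they are.

Things in the scene. Friction and masses are not known exactly. Their poses are not given: they have to be found in the camera images.
- cab_door (a joint): hinge angle of the cabinet door, rad: 0 shut (as at the start), grows on opening, to 1.7; from above the opening door turns clockwise. The sprung roller catch resists from about 0.14 to 0.06 rad on pushing shut (about 12 N at the handle), then pulls the door home by itself; pulling it open takes about 8 N. Elsewhere the door turns freely and stays where it is left.
- door_hinge (a point): point on the upright hinge axis, 90 mm above the desk, in the plane of the door's outer face, at the end of the cabinet front nearer the robot. Its axes turn with the door: -y runs from the hinge along the door, -x is its outward normal, z up. Door 15 mm thick, reaching 197 mm from the hinge, 8 to 176 mm above the desk. Fixed cabinet 180 deep, 200 wide, 180 mm high, front facing about -y.
- door_handle (a point): middle of the brass D handle's grip on the door's outer face: an upright round bar 10 mm thick, its axis 40 mm off the face and 168 mm from the hinge along the door, from 98 to 166 mm above the desk (this point at 132 mm), joined to the door by 10 mm legs at both ends. Axes as door_hinge.
- rack_floor (a point): middle of the floor of the steel rack on the door's inner face, 105 mm above the desk: an open tray 98 x 98 mm outside, walls 3 mm thick, tops 9 mm above its floor. It lies 78 mm from the hinge along the door, 64 mm inward of the outer face; door shut, it is under the cabinet roof; door open beyond about 1.1 rad, it is clear of it. Axes as door_hinge.
- lid_center (a point): centre (half-way up) of the loose blue ceramic lid, 36 mm high, 0.1 kg, flat in the rack at the start. From below: plug of 62 mm diameter (56 at its foot), 6 mm high; flange of 82 mm diameter, 5 mm thick; round upright knob, 16 mm thick at its foot to 19 mm, 25 mm high, from 7 mm below this point to 18 mm above it. z is up when level.
- lid_seat (a point): point on the lid's axis in the plane of the flange's underside, 12 mm below lid_center: it coincides with mug_rim when the lid is seated. z is up when the lid is level.
- mug_rim (a point): centre of the mouth, at rim height, of the loose blue ceramic mug: 90 mm high, 80 mm outside diameter, wall 4 mm, mouth 72 mm wide, 0.32 kg, side handle towards its +y. It stands on the fixed black tray (270 x 300 mm, floor 5 mm above the desk, wall 12 mm high) to the robot's right, in any of three places among the tumbler and the jar.
- tumbler_center (a point): centre of a clear glass, upside down on the tray, 68 mm wide, 105 mm high; to be left alone.
- jar_center (a point): centre of an amber sugar jar with steel cap on the tray, 64 mm wide, 85 mm high; to be left alone.
Not all that is in view belongs to the job. What is shaped like the part that bears mug_rim but red is not meant.

How it is judged:
By the outcome, as a careful person would: the job done as asked, in the order asked, and still so for the second after the job is handed in, with the robot touching nothing.
It also fails if it takes over 72 s, if anything falls off the work surface, if the arm or the gripper's body presses on something with over 40 N, if the wrist force passes 120 N, or if a joint passes its speed limit or range.

## Working session

There is one attempt and no reset: what is moved stays moved. The work goes in short steps, Python scripts to look and compute and a tool call to move; the robot and the scene stay as the last step left them, time stands still between calls to the robot, and variables do not carry over. Pictures are saved under pics/ and viewed, and the job is handed in when it is done.

Besides the shell and the picture viewer there is one more tool, called by a JSON object that holds its "method" and its "body". send_rows: Moves the arm, as the interface text tells. Its arguments: {"type":"object","properties":{"series":{"type":"array"},"force":{"type":"number"}},"required":["series"]}

```bash
ls; mkdir -p pics; python3 - <<'E'
from plant import r, vision, order, nets
import cv2,numpy as np
print(r.get_state())
for n in ("scene","top","wrist"):
    p=vision.camera_params(n); print(n,np.round(p["intrinsics"],1).tolist(),np.round(p["extrinsics"],3).tolist())
    cv2.imwrite(f"pics/a_{n}.png",vision.snapshot(n))
print(r.get_state()["clock"])
E
```

```text
pics
{'clock': 0.0, 'q': array([ 1.29883759,  0.68997567, -0.19452407,  1.5663225 ,  0.15732071,
        0.9024918 , -0.2150991 ]), 'qd': array([-0.00113442, -0.00084261, -0.0020711 ,  0.00082645, -0.00020054,
       -0.00077579,  0.00059414]), 'joint_torque': array([ 8.02398717e-04, -5.27553964e+01, -1.26667690e+00, -1.53426969e+01,
       -5.26627398e-02,  6.58428617e-03,  1.71351776e-04]), 'tool_pos': array([ 0.18791033, -0.59545455,  0.24892119]), 'eef_rot': array([ 8.06571214e-01, -5.91136249e-01, -7.66168725e-04, -4.74967570e-04]), 'contact_force': array([-0.47186426,  0.10510849,  0.32110176]), 'moment': array([-0.03271788, -0.00095019, -0.02302777]), 'opening': 0.9959389387707479}
scene [[433.2, 0.0, 278.1], [0.0, 433.2, 208.1], [0.0, 0.0, 1.0]] [[0.229, 0.973, 0.001, -0.122], [0.561, -0.131, -0.817, -0.171], [-0.795, 0.188, -0.576, 1.444], [0.0, 0.0, 0.0, 1.0]]
top [[427.5, 0.0, 280.7], [0.0, 427.5, 209.6], [0.0, 0.0, 1.0]] [[0.012, -0.999, 0.039, -0.02], [-0.996, -0.015, -0.083, 0.466], [0.084, -0.038, -0.996, 0.907], [0.0, 0.0, 0.0, 1.0]]
wrist [[351.5, 0.0, 279.9], [0.0, 351.5, 208.1], [0.0, 0.0, 1.0]] [[0.302, -0.953, -0.002, -0.623], [-0.917, -0.291, 0.274, -0.039], [-0.262, -0.081, -0.962, 0.391], [0.0, 0.0, 0.0, 1.0]]
0.15
```

View pics/a_scene.png

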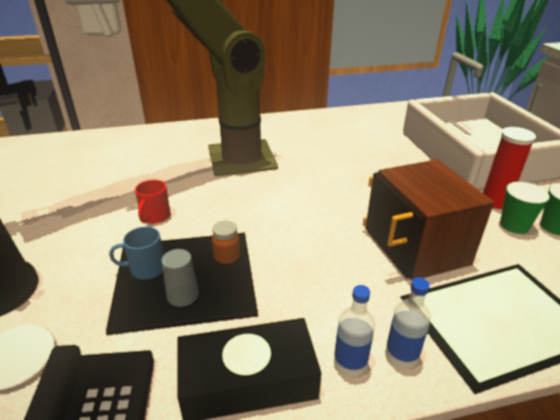

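View pics/a_top.png

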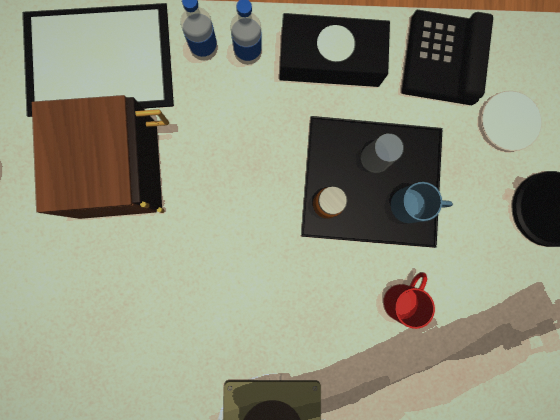

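View pics/a_wrist.png

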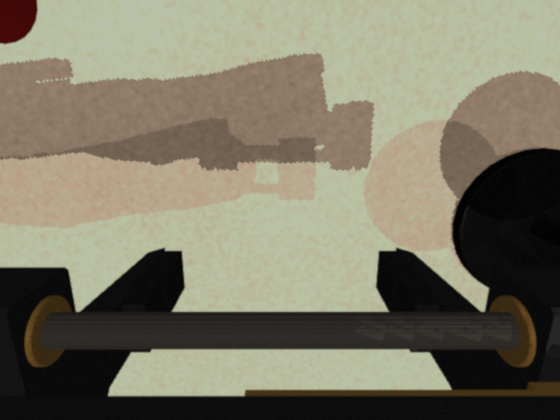

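The scene camera shows the cabinet (door face and brass handle around 400,228), the tray with blue mug (143,252), glass (180,277) and jar (226,242), and a red decoy mug at (152,200). The top view shows the handle at (152,117), the hinge pins near (147,206) and the blue mug rim at (423,201).

```bash
cat > h.py <<'E'
from plant import r, vision, order, nets
import cv2,numpy as np
from scipy.spatial.transform import Rotation as R
from scipy.optimize import least_squares
def proj(cam,P):
    p=vision.camera_params(cam) if isinstance(cam,str) else cam
    P=np.atleast_2d(P);c=P@p["extrinsics"][:3,:3].T+p["extrinsics"][:3,3]
    u=c@np.array(p["intrinsics"]).T
    return u[:,:2]/u[:,2:]
def atz(cam,uv,z):
    p=vision.camera_params(cam) if isinstance(cam,str) else cam
    E=p["extrinsics"];Rm=E[:3,:3];C=-Rm.T@E[:3,3]
    d=Rm.T@np.linalg.inv(p["intrinsics"])@np.array([uv[0],uv[1],1.])
    return C+d*(z-C[2])/d[2]
def state():
    s=r.get_state();print("t",round(s["clock"],2),"pos",np.round(s["tool_pos"],4),"R",np.round(R.from_quat(s["eef_rot"]).as_matrix(),3).tolist(),"F",np.round(s["contact_force"],1),"M",np.round(s["moment"],2),"op",round(s["opening"],3),"q",np.round(s["q"],2))
    return s
def totool(target,base=None):
    s=r.get_state();return R.from_quat(s["eef_rot"]).inv().apply(np.array(target)-(s["tool_pos"] if base is None else base))*100
E
python3 - <<'E'
from h import *
for cam in("top","scene"):
    img=vision.snapshot(cam)
    big=img.copy()
    for l in("door_handle","cab_door","mug_rim","tumbler_center","jar_center"):
        for d in nets.trace(cam,l)[:2]:
            m=d["region"];ys,xs=np.nonzero(m)
            print(cam,l,round(d["score"],2),np.round([d["location"][1]*560,d["location"][0]*420],1),m.sum(),xs.min(),xs.max(),ys.min(),ys.max())
            big[m]=big[m]//2+np.array([0,127,0],np.uint8)
    cv2.imwrite(f"pics/b_{cam}.png",big)
    c=img[80:225,20:185] if cam=="top" else img[150:290,350:500]
    cv2.imwrite(f"pics/c_{cam}.png",cv2.resize(c,None,fx=4,fy=4,interpolation=cv2.INTER_CUBIC))
state()
E
```

```text
top door_handle 0.64 [143.2 156.3] 3238 126 168 97 212
top cab_door 0.77 [144.6 152.8] 3213 126 168 97 211
top mug_rim 0.86 [418.7 201.9] 1803 390 452 181 222
top mug_rim 0.81 [409.9 301.6] 1964 383 434 271 328
top tumbler_center 0.78 [381.2 151.1] 1167 361 403 134 172
top jar_center 0.95 [326.9 204.9] 827 313 346 187 217
scene door_handle 0.68 [394.1 225.1] 3812 363 425 172 278
scene cab_door 0.62 [392.4 221.3] 3730 364 424 174 277
scene mug_rim 0.89 [155.1 203.8] 1346 135 170 179 223
scene mug_rim 0.66 [140.7 251.9] 1939 109 163 227 279
scene tumbler_center 0.88 [180.9 276.3] 1617 162 197 250 305
scene jar_center 0.75 [395.7 227. ] 3788 363 425 173 278
scene jar_center 0.7 [226.1 242.3] 1049 212 240 221 263
t 0.75 pos [ 0.1882 -0.596   0.2497] R [[0.301, -0.954, 0.0], [-0.954, -0.301, -0.0], [0.0, -0.0, -1.0]] F [0.4 0.3 0.2] M [-0.01 -0.03  0.03] op 0.999 q [ 1.3   0.69 -0.19  1.57  0.16  0.9  -0.22]
```

View pics/c_top.png

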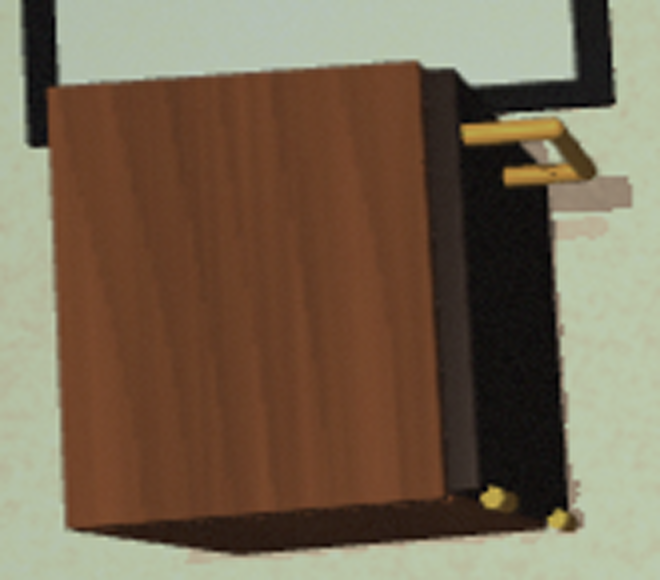

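View pics/c_scene.png

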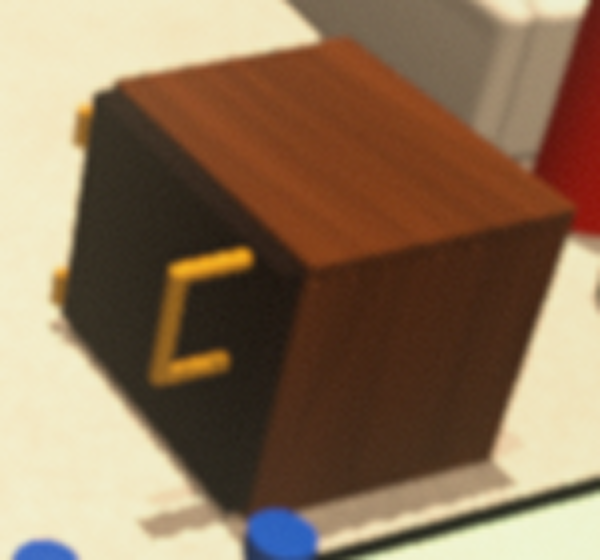

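```bash
cat > fit.py <<'E'
from h import *
# door-frame pts: (inward x, along -> -y, z)
D={"top":[((0,-.197,.176),(133.75,98)),((0,0,.176),(139.5,202.5)),((0,0,.008),(162,211)),((-.045,-.168,.164),(160.5,111.2)),((-.045,-.168,.100),(167.5,124.5))],
"scene":[((0,0,.176),(373.7,173.7)),((0,0,.008),(366.2,228)),((0,-.197,.008),(409.5,278)),((-.044,-.168,.164),(394.5,217)),((-.044,-.168,.100),(389.5,245))]}
C={"top":[((.195,-.2),(32,102)),((.195,0),(37,212)),((.015,-.2),(125,95.5)),((.015,0),(130.75,204.25))],
"scene":[((.195,-.2),(493.7,203)),((.015,-.2),(428,217)),((.015,0),(380,170.5)),((.195,0),(436,160))]}
P={c:vision.camera_params(c) for c in D}
def w(p,v):
    c,s=np.cos(p[2]),np.sin(p[2]);return np.array([p[0]+c*v[0]-s*v[1],p[1]+s*v[0]+c*v[1],v[2]])
def res(p):
    o=[]
    for c in D:
        o+=[proj(P[c],w(p,v))[0]-u for v,u in D[c]]
        o+=[proj(P[c],w(p,(v[0]+p[4],v[1]+p[3],.18)))[0]-u for v,u in C[c]]
    return np.ravel(o)
if __name__=="__main__":
    f=least_squares(res,[.5,.2,1.57,0,0],loss="soft_l1");print(f.x.round(4),f.x[2]*57.3);print(res(f.x).reshape(-1,2).round(1).tolist())
    print("handle",w(f.x,(-.04,-.168,.132)))
    s=vision
    # mug rim ellipse candidates at z
    print("mug top", atz("top",(423,201.5),.095),"tumbler top",atz("top",(389,148),.11),"jar",atz("top",(331,201),.09))
    img=vision.snapshot("top");cv2.imwrite("pics/d.png",cv2.resize(img[110:250,295:465],None,fx=4,fy=4,interpolation=cv2.INTER_CUBIC))
    img=vision.snapshot("scene");cv2.imwrite("pics/e.png",cv2.resize(img[170:330,90:260],None,fx=4,fy=4,interpolation=cv2.INTER_CUBIC))
E
python3 fit.py
```

```text
[ 4.6150e-01  2.4530e-01  1.6753e+00  1.4000e-03 -1.4000e-02] 95.99598187476083
[[-1.8, -2.6], [-0.5, 0.4], [-0.5, -0.4], [-0.9, -0.1], [-0.1, -3.3], [-3.1, -0.5], [-3.0, 0.6], [5.6, -1.6], [7.1, -0.7], [-1.1, -2.9], [-1.8, -0.8], [-2.5, 0.3], [-0.8, 1.7], [-0.4, -2.2], [1.8, -3.1], [-5.3, -0.5], [-7.1, -1.5], [1.5, -3.0]]
handle [0.63276209 0.2230805  0.132     ]
mug top [ 0.48110727 -0.29798314  0.095     ] tumbler top [ 0.58598605 -0.22507842  0.11      ] jar [ 0.4796259  -0.11179854  0.09      ]
```

```bash
sed -i 's/(\.195,/(.18,/g' fit.py; python3 fit.py
```

```text
[ 4.615e-01  2.457e-01  1.672e+00  1.300e-03 -3.400e-03] 95.80371335827941
[[-1.7, -2.6], [-0.7, 0.4], [-0.6, -0.5], [-0.8, -0.0], [-0.0, -3.3], [-0.4, -1.1], [-0.6, -0.1], [-0.1, -1.3], [0.9, -0.3], [-0.9, -2.9], [-1.7, -0.8], [-2.6, 0.3], [-0.9, 1.7], [-0.5, -2.2], [0.3, -2.5], [-0.8, -1.5], [-2.9, -2.2], [0.3, -2.6]]
handle [0.63272581 0.22286316 0.132     ]
mug top [ 0.48110727 -0.29798314  0.095     ] tumbler top [ 0.58598605 -0.22507842  0.11      ] jar [ 0.4796259  -0.11179854  0.09      ]
```

View pics/d.png

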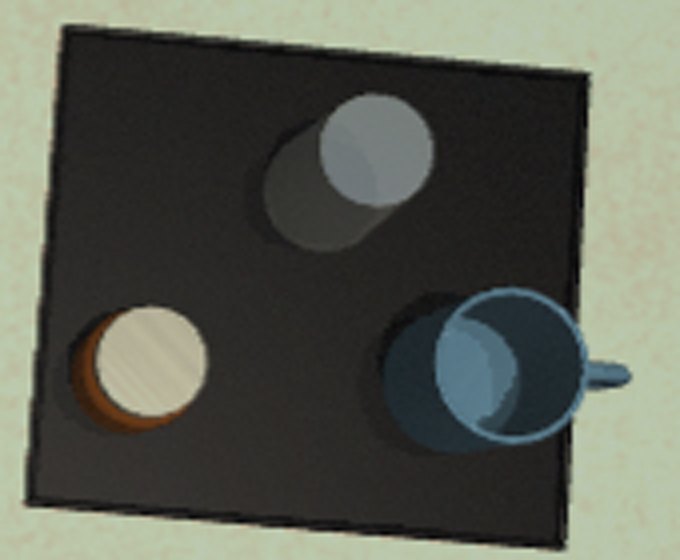

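View pics/e.png

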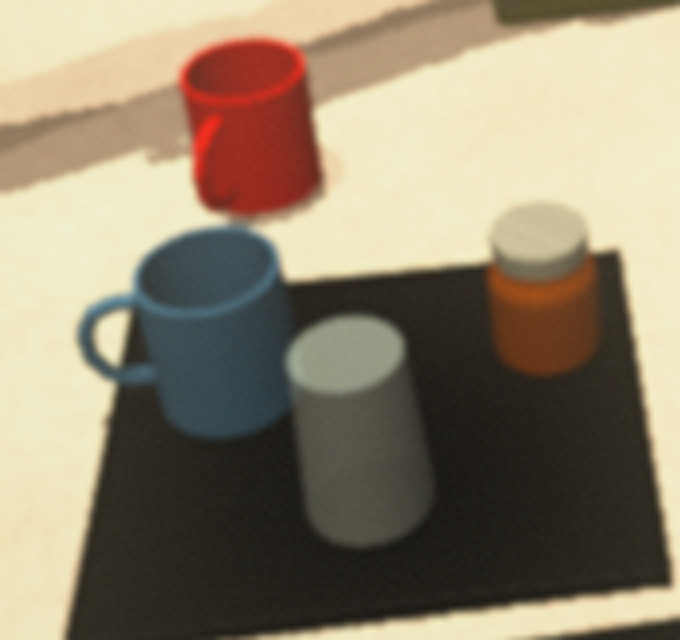

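```bash
python3 - <<'E'
import re
s=open('fit.py').read()
i=s.index('D={');j=s.index('C={')
s=s[:i]+'''D={"top":[((0,-.197,.176),(133.75,98)),((0,-.003,.176),(139.5,202.5)),((0,-.003,.008),(162,211)),((-.04,-.168,.161),(160,113)),((-.04,-.168,.103),(166.3,123.7))],
"scene":[((0,-.003,.176),(373.7,173.7)),((0,-.003,.008),(366.2,228)),((0,-.197,.008),(409.5,278)),((-.04,-.168,.161),(395.5,217.5)),((-.04,-.168,.103),(390.7,244.2))]}
'''+s[j:]
i=s.index('def res');j=s.index('if __name')
s=s[:i]+'''def res(p):
    o=[]
    for k,c in enumerate(D):
        b=p[5+2*k:7+2*k]
        o+=[proj(P[c],w(p,v))[0]+b-u for v,u in D[c]]
        o+=[proj(P[c],w(p,(v[0]+p[4],v[1]+p[3],.18)))[0]+b-u for v,u in C[c]]
    o+=[p[5:7]/1.,p[7:9]/1.]
    return np.ravel(o)
'''+s[j:]
s=s.replace('1.57,0,0]','1.57,0,0,0,0,0,0]')
open('fit.py','w').write(s[:s.index('    s=vision\n')])
E
python3 fit.py
python3 - <<'E'
from h import *
def fit(z,top,sc,label):
    P={c:vision.camera_params(c) for c in("top","scene")}
    f=least_squares(lambda p:np.r_[proj(P["top"],[p[0],p[1],z])[0]-top,proj(P["scene"],[p[0],p[1],z])[0]-sc],[.5,-.2]);print(label,f.x.round(4),f.fun.round(1))
fit(.095,np.array([511,365])/4+[295,110],np.array([206,271])/4+[90,170],"mug")
fit(.110,np.array([377,150])/4+[295,110],np.array([346,354])/4+[90,170],"tumbler")
fit(.090,np.array([152,361])/4+[295,110],np.array([539,240])/4+[90,170],"jar")
E
```

```text
[ 4.5870e-01  2.4510e-01  1.6682e+00 -7.0000e-04 -2.3000e-03  6.2840e-01
  3.9570e-01  1.1066e+00  1.7786e+00] 95.58991314590797
[[-0.4, -0.7], [0.1, 0.7], [0.1, -0.2], [-1.4, 0.8], [-0.5, -0.9], [0.1, -0.6], [-0.5, 0.4], [0.5, -0.5], [1.0, 0.5], [0.1, -1.1], [-0.6, 1.0], [-2.6, 1.4], [-0.5, 3.0], [0.1, -1.9], [1.4, -0.7], [0.1, 0.1], [-1.7, -0.7], [1.6, -0.9], [0.6, 0.4], [1.1, 1.8]]
handle [0.62983032 0.2216614  0.132     ]
mug [ 0.4833 -0.2971] [-0.2 -0.8 -0.4 -1.5]
tumbler [ 0.5886 -0.2246] [-0.5 -0.8 -0.7 -1.1]
jar [ 0.4847 -0.1154] [-0.2 -1.7 -0.7 -3.1]
```

```bash
cat >> h.py <<'E'
def goto(pos,yawdeg):
    s=state();Rm=R.from_quat(s["eef_rot"]).as_matrix()
    d=Rm.T@(np.array(pos)-s["tool_pos"])*100
    y=np.degrees(np.arctan2(Rm[1,0],Rm[0,0]));t=-(yawdeg-y);t=(t+180)%360-180
    print("delta",d.round(2).tolist(),"turn",round(t,1),"(or",round((t+360)%360-180,1),") yaw",round(y,1))
E
python3 -c "
from h import *
goto([.630,.2217,.25],5.6)"
```

```text
t 0.95 pos [ 0.1882 -0.596   0.2498] R [[0.301, -0.954, 0.0], [-0.954, -0.301, -0.0], [0.0, -0.0, -1.0]] F [-0.8  0.5 -0.4] M [-0.02 -0.06  0.06] op 0.999 q [ 1.3   0.69 -0.19  1.57  0.16  0.9  -0.22]
delta [-64.68, -66.75, -0.03] turn -78.1 (or 101.9 ) yaw -72.5
```

{"method": "send_rows", "body": {"series": [{"delta_pos":[-2.5,-2.6,0],"turn":-3,"jaw":0},{"delta_pos":[-5,-5.2,0],"turn":-6,"jaw":0},{"delta_pos":[-8,-8.2,0],"turn":-10,"jaw":0},{"delta_pos":[-10.8,-11.1,0],"turn":-13,"jaw":0},{"delta_pos":[-13.6,-14,0],"turn":-16,"jaw":0},{"delta_pos":[-16.4,-16.9,0],"turn":-20,"jaw":0},{"delta_pos":[-19.2,-19.8,0],"turn":-23,"jaw":0},{"delta_pos":[-22,-22.7,0],"turn":-27,"jaw":0}]}}

```text
clock: 1.62
tool_pos: [0.3391, -0.3163, 0.25]
eef_rot: [0.923, -0.385, 0.0, 0.0]
contact_force: [0.7, 0.1, -0.1]
opening: 1.001
```

```bash
python3 -c "
from h import *
goto([.630,.2217,.25],5.6)"
```

```text
t 1.62 pos [ 0.3391 -0.3163  0.25  ] R [[0.703, -0.711, 0.001], [-0.711, -0.703, -0.001], [0.001, -0.0, -1.0]] F [ 0.7  0.1 -0.1] M [-0.04 -0.09 -0.03] op 1.001 q [ 0.86  0.49 -0.31  2.03  0.24  0.65 -0.41]
delta [-17.82, -58.51, -0.01] turn -50.9 (or 129.1 ) yaw -45.3
```

{"method": "send_rows", "body": {"series": [{"delta_pos":[-1.2,-3.8,0],"turn":-4,"jaw":0.2},{"delta_pos":[-2.4,-7.6,0],"turn":-8,"jaw":0.3},{"delta_pos":[-3.6,-11.4,0],"turn":-12,"jaw":0.3},{"delta_pos":[-4.8,-15.2,0],"turn":-16,"jaw":0.3},{"delta_pos":[-6,-19,0],"turn":-20,"jaw":0.3},{"delta_pos":[-7.2,-23,0],"turn":-24,"jaw":0.3},{"delta_pos":[-8.4,-27,0],"turn":-28,"jaw":0.3},{"delta_pos":[-9.6,-31,0],"turn":-31,"jaw":0.3}]}}

```text
clock: 2.28
tool_pos: [0.4928, -0.0305, 0.25]
eef_rot: [0.992, -0.124, 0.0, 0.0]
contact_force: [0.9, 0.3, 0.4]
opening: 0.699
```

```bash
python3 -c "
from h import *
goto([.630,.2217,.25],5.6)"
```

```text
t 2.28 pos [ 0.4928 -0.0305  0.25  ] R [[0.969, -0.247, 0.001], [-0.247, -0.969, -0.0], [0.001, 0.0, -1.0]] F [0.9 0.3 0.4] M [-0.01 -0.07 -0.06] op 0.699 q [ 0.25  0.54 -0.44  1.95  0.34  0.72 -0.64]
delta [7.07, -27.83, -0.0] turn -19.9 (or 160.1 ) yaw -14.3
```

{"method": "send_rows", "body": {"series": [{"delta_pos":[1,-3.8,0],"turn":-3,"jaw":0.3},{"delta_pos":[2,-7.6,0],"turn":-6,"jaw":0.3},{"delta_pos":[3,-11.5,0],"turn":-9,"jaw":0.3},{"delta_pos":[4,-15.4,0],"turn":-12,"jaw":0.3},{"delta_pos":[5,-19.3,0],"turn":-15,"jaw":0.3},{"delta_pos":[6,-23,0],"turn":-18,"jaw":0.3},{"delta_pos":[6.8,-26,0],"turn":-20,"jaw":0.3},{"delta_pos":[7,-27.4,0],"turn":-20,"jaw":0.3}]}}

```text
clock: 2.95
tool_pos: [0.6293, 0.2208, 0.2496]
eef_rot: [0.999, 0.051, 0.001, -0.002]
contact_force: [0.2, -0.0, -0.5]
opening: 0.697
```

```bash
python3 -c "
from h import *
goto([.630,.2217,.25],5.6)
cv2.imwrite('pics/f.png',vision.snapshot('wrist'))
for l in ('door_handle',):
  print([(d['score'],d['location']) for d in nets.boxes_of('wrist',l)])
print(vision.camera_params('wrist')['extrinsics'].round(3).tolist())
print(proj('wrist',[[.630,.2217,.166],[.630,.2217,.1]]))"
```

```text
t 2.95 pos [0.6293 0.2208 0.2496] R [[0.995, 0.101, 0.001], [0.101, -0.995, 0.004], [0.001, -0.004, -1.0]] F [ 0.2 -0.  -0.5] M [-0.03 -0.05  0.03] op 0.697 q [-0.16  0.78 -0.5   1.42  0.4   1.04 -0.63]
delta [0.08, -0.09, -0.04] turn 0.2 (or -179.8 ) yaw 5.8
[(0.83, [0.3619, 0.3314])]
[[0.995, 0.101, -0.0, -0.647], [0.097, -0.958, 0.27, 0.113], [0.027, -0.269, -0.963, 0.433], [0.0, 0.0, 0.0, 1.0]]
[[283.50669482 218.01135385]
 [282.73180377 194.53339563]]
```

View pics/f.png

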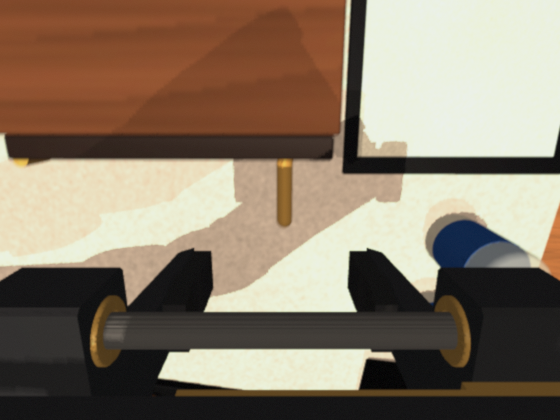

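The wrist view shows the handle from above: grip bar end at (285,227), 1–2 px from prediction, with the door edge parallel to the jaws. Descending and gripping.

{"method": "send_rows", "body": {"series": [{"delta_pos":[0.1,0,3],"turn":0,"jaw":0.4},{"delta_pos":[0.1,0,6],"turn":0,"jaw":0.5},{"delta_pos":[0.1,0,9],"turn":0,"jaw":0.5},{"delta_pos":[0.1,0,11],"turn":0,"jaw":0.5},{"delta_pos":[0.1,0,11.4],"turn":0,"jaw":0.5},{"delta_pos":[0.1,0,11.4],"turn":0,"jaw":0.5}], "force": 35}}

```text
clock: 3.55
tool_pos: [0.6284, 0.2136, 0.1345]
eef_rot: [0.999, 0.048, -0.001, 0.001]
contact_force: [0.6, 0.2, 0.3]
opening: 0.497
```

{"method": "send_rows", "body": {"series": [{"delta_pos":[0,0,0],"turn":0,"jaw":0.8},{"delta_pos":[0,0,0],"turn":0,"jaw":1},{"delta_pos":[0,0,0],"turn":0,"jaw":1},{"delta_pos":[0,0,0],"turn":0,"jaw":1},{"delta_pos":[0,0,0],"turn":0,"jaw":1},{"delta_pos":[0,0,0],"turn":0,"jaw":1},{"delta_pos":[0,0,0],"turn":0,"jaw":1}], "force": 35}}

```text
clock: 4.13
tool_pos: [0.632, 0.2158, 0.1368]
eef_rot: [0.999, 0.048, 0.003, -0.001]
contact_force: [5.1, 0.2, 0.4]
opening: 0.099
```

```bash
cat > arc.py <<'E'
import sys
from h import *
# door arc: bar at h + .168 u(ang)+.04 n ; grasp fixed relative; current angle a0 -> list
s=state();p=s["tool_pos"];Rm=R.from_quat(s["eef_rot"]).as_matrix()
H=np.array([.459,.245]);
a0=float(sys.argv[1])
for a in map(float,sys.argv[2:]):
    d=-(a-a0);c,sn=np.cos(d),np.sin(d)
    v=p[:2]-H;q=H+np.array([c*v[0]-sn*v[1],sn*v[0]+c*v[1]])
    print(a,(Rm.T@np.r_[q-p[:2],0]*100).round(2).tolist(),"turn",round(np.degrees(a-a0),1),q.round(3))
E
python3 arc.py 0 .05 .1 .15 .2 .25 .3 .35 .4
```

```text
t 4.13 pos [0.632  0.2158 0.1368] R [[0.995, 0.095, 0.006], [0.095, -0.995, 0.002], [0.006, -0.001, -1.0]] F [5.1 0.2 0.4] M [ 0.03 -0.86 -0.02] op 0.099 q [-0.17  0.91 -0.44  1.52  0.48  0.82 -0.7 ]
0.05 [-0.25, 0.84, -0.0] turn 2.9 [0.63  0.207]
0.1 [-0.54, 1.67, -0.01] turn 5.7 [0.628 0.199]
0.15 [-0.87, 2.48, -0.01] turn 8.6 [0.626 0.19 ]
0.2 [-1.24, 3.28, -0.01] turn 11.5 [0.623 0.182]
0.25 [-1.65, 4.05, -0.01] turn 14.3 [0.619 0.174]
0.3 [-2.1, 4.8, -0.02] turn 17.2 [0.616 0.166]
0.35 [-2.59, 5.53, -0.02] turn 20.1 [0.612 0.158]
0.4 [-3.11, 6.24, -0.03] turn 22.9 [0.607 0.151]
```

{"method": "send_rows", "body": {"series": [{"delta_pos":[-0.1,0.4,0],"turn":1.4,"jaw":1},{"delta_pos":[-0.25,0.84,0],"turn":2.9,"jaw":1},{"delta_pos":[-0.4,1.25,0],"turn":4.3,"jaw":1},{"delta_pos":[-0.54,1.67,0],"turn":5.7,"jaw":1},{"delta_pos":[-0.87,2.48,0],"turn":8.6,"jaw":1},{"delta_pos":[-1.24,3.28,0],"turn":11.5,"jaw":1},{"delta_pos":[-1.65,4.05,0],"turn":14.3,"jaw":1},{"delta_pos":[-2.1,4.8,0],"turn":17.2,"jaw":1}]}}

```text
clock: 4.8
tool_pos: [0.6154, 0.1649, 0.1368]
eef_rot: [0.995, -0.104, 0.003, -0.0]
contact_force: [3.6, -1.5, 0.1]
opening: 0.101
```

```bash
python3 arc.py .3 .4 .5 .6 .7 .8 .9; python3 -c "
from h import *
cv2.imwrite('pics/g.png',vision.snapshot('top'))"
```

```text
t 4.8 pos [0.6154 0.1649 0.1368] R [[0.978, -0.206, 0.005], [-0.206, -0.978, 0.0], [0.005, -0.001, -1.0]] F [ 3.6 -1.5  0.1] M [-0.19 -0.63 -0.06] op 0.101 q [-0.14  0.86 -0.36  1.62  0.41  0.73 -0.9 ]
0.4 [-0.55, 1.67, -0.01] turn 5.7 [0.607 0.15 ]
0.5 [-1.25, 3.28, -0.01] turn 11.5 [0.596 0.135]
0.6 [-2.12, 4.8, -0.02] turn 17.2 [0.585 0.122]
0.7 [-3.13, 6.24, -0.02] turn 22.9 [0.572 0.11 ]
0.8 [-4.29, 7.56, -0.03] turn 28.6 [0.558 0.1  ]
0.9 [-5.57, 8.77, -0.04] turn 34.4 [0.543 0.091]
```

View pics/g.png

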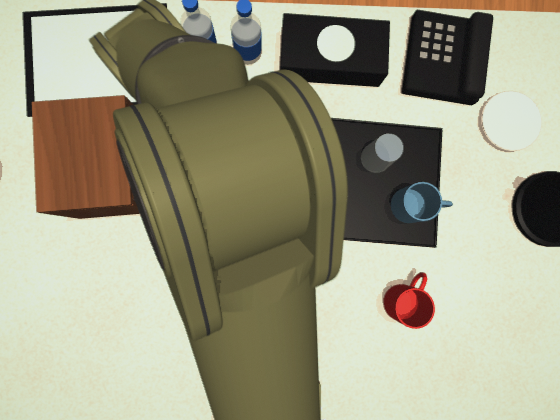

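The arm blocks the top view of the door, but the low force and steady opening (0.10) say the handle is held and past the catch. Continuing along the arc.

{"method": "send_rows", "body": {"series": [{"delta_pos":[-0.55,1.67,0],"turn":5.7,"jaw":1},{"delta_pos":[-1.25,3.28,0],"turn":11.5,"jaw":1},{"delta_pos":[-2.12,4.8,0],"turn":17.2,"jaw":1},{"delta_pos":[-3.13,6.24,0],"turn":22.9,"jaw":1},{"delta_pos":[-4.29,7.56,0],"turn":28.6,"jaw":1},{"delta_pos":[-5.57,8.77,0],"turn":34.4,"jaw":1}]}}

```text
clock: 5.35
tool_pos: [0.5422, 0.0902, 0.1367]
eef_rot: [0.919, -0.394, 0.002, -0.001]
contact_force: [1.8, -0.6, 1.1]
opening: 0.108
```

```bash
python3 arc.py .9 1.0 1.1 1.2 1.3 1.4
```

```text
t 5.35 pos [0.5422 0.0902 0.1367] R [[0.69, -0.724, 0.004], [-0.724, -0.69, 0.0], [0.003, -0.003, -1.0]] F [ 1.8 -0.6  1.1] M [ 0.03 -0.21 -0.06] op 0.108 q [-0.14  0.76 -0.18  1.9   0.26  0.51 -1.31]
1.0 [-0.55, 1.67, -0.01] turn 5.7 [0.526 0.083]
1.1 [-1.26, 3.27, -0.01] turn 11.5 [0.51  0.077]
1.2 [-2.13, 4.8, -0.02] turn 17.2 [0.493 0.073]
1.3 [-3.15, 6.23, -0.03] turn 22.9 [0.475 0.07 ]
1.4 [-4.3, 7.56, -0.04] turn 28.6 [0.458 0.069]
```

{"method": "send_rows", "body": {"series": [{"delta_pos":[-0.55,1.67,0],"turn":5.7,"jaw":1},{"delta_pos":[-1.26,3.27,0],"turn":11.5,"jaw":1},{"delta_pos":[-2.13,4.8,0],"turn":17.2,"jaw":1},{"delta_pos":[-3.15,6.23,0],"turn":22.9,"jaw":1},{"delta_pos":[-4.3,7.56,0],"turn":28.6,"jaw":1},{"delta_pos":[-4.3,7.56,0],"turn":28.6,"jaw":1}]}}

```text
clock: 5.85
tool_pos: [0.4536, 0.0698, 0.1366]
eef_rot: [0.794, -0.607, -0.001, 0.001]
contact_force: [0.1, -2.8, 5.7]
opening: 0.099
```

```bash
python3 -c "
from h import *
state()
cv2.imwrite('pics/h.png',vision.snapshot('scene'))
cv2.imwrite('pics/i.png',vision.snapshot('wrist'))"
```

```text
t 5.85 pos [0.4536 0.0698 0.1366] R [[0.262, -0.965, -0.002], [-0.965, -0.262, -0.001], [-0.0, 0.002, -1.0]] F [ 0.1 -2.8  5.7] M [-0.31 -0.15 -0.1 ] op 0.099 q [-0.23  0.69 -0.04  2.16  0.09  0.3  -1.65]
```

View pics/h.png

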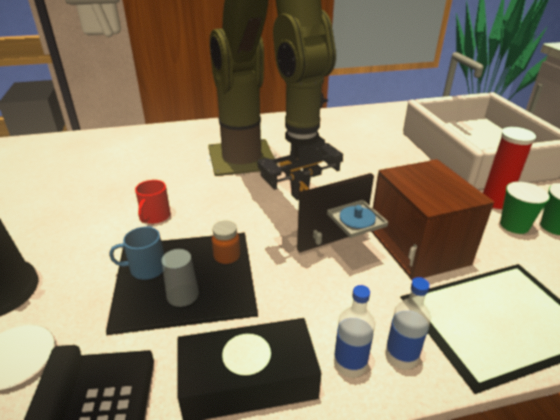

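View pics/i.png

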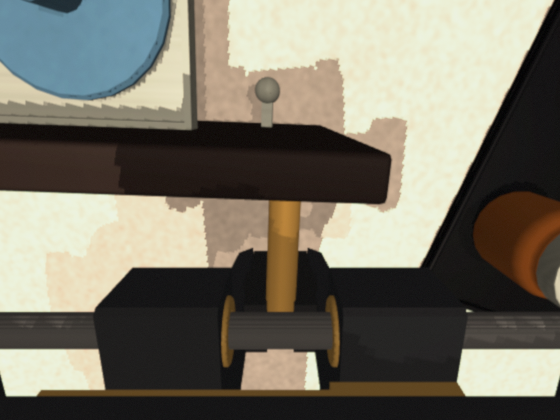

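The scene shows the door open about 80° with the blue lid in the rack near (358,214). Wrist view shows the bar held, with the lid at upper left. Now releasing upward.

{"method": "send_rows", "body": {"series": [{"delta_pos":[0,0,0],"turn":0,"jaw":0.6},{"delta_pos":[0,0,0],"turn":0,"jaw":0.5},{"delta_pos":[0,0,0],"turn":0,"jaw":0.5},{"delta_pos":[0,0,-2],"turn":0,"jaw":0.5},{"delta_pos":[0,0,-5],"turn":0,"jaw":0.5},{"delta_pos":[0,0,-8.5],"turn":0,"jaw":0.5},{"delta_pos":[0,0,-11],"turn":0,"jaw":0.5}]}}

```text
clock: 6.53
tool_pos: [0.4565, 0.0701, 0.2477]
eef_rot: [0.795, -0.606, 0.0, -0.0]
contact_force: [0.6, -0.0, 0.4]
opening: 0.496
```

```bash
python3 -c "
from h import *
im=vision.snapshot('scene')
for l in('lid_center',):
  for d in nets.trace('scene',l): print(d['score'],np.array(d['location'])[::-1]*[560,420])
cv2.imwrite('pics/j.png',cv2.resize(im[160:260,280:440],None,fx=4,fy=4,interpolation=cv2.INTER_CUBIC))
print(proj('scene',[[.541,.187,.141],[.541,.187,.116]]))
goto([.541,.187,.25],-74.6+0)"
```

```text
0.93 [355.88  218.694]
0.45 [332.584 212.184]
[[360.63722831 204.93422079]
 [359.41389969 213.99166956]]
t 6.63 pos [0.4586 0.0705 0.249 ] R [[0.265, -0.964, 0.007], [-0.964, -0.265, 0.002], [0.0, -0.008, -1.0]] F [-0.2  0.6 -0.9] M [-0.01  0.04  0.  ] op 0.501 q [-0.2   0.48 -0.07  2.04  0.06  0.61 -1.62]
delta [-9.06, -11.03, -0.02] turn -0.0 (or 180.0 ) yaw -74.6
```

View pics/j.png

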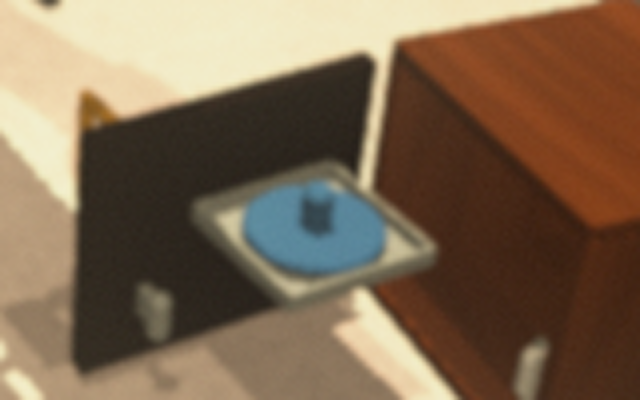

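{"method": "send_rows", "body": {"series": [{"delta_pos":[-1.5,-1.8,0],"turn":-6,"jaw":0.5},{"delta_pos":[-3.5,-4.2,0],"turn":-13,"jaw":0.5},{"delta_pos":[-5.5,-6.7,0],"turn":-20,"jaw":0.5},{"delta_pos":[-7.5,-9.1,0],"turn":-27,"jaw":0.5},{"delta_pos":[-9,-11,0],"turn":-34,"jaw":0.5},{"delta_pos":[-9,-11,0],"turn":-41,"jaw":0.5},{"delta_pos":[-9,-11,0],"turn":-48,"jaw":0.5},{"delta_pos":[-9,-11,0],"turn":-55,"jaw":0.5}]}}

```text
clock: 7.3
tool_pos: [0.538, 0.1861, 0.244]
eef_rot: [0.986, -0.167, -0.001, 0.0]
contact_force: [-0.0, -0.2, -0.3]
opening: 0.498
```

{"method": "send_rows", "body": {"series": [{"delta_pos":[0,0,0],"turn":-7,"jaw":0.5},{"delta_pos":[0,0,0],"turn":-14,"jaw":0.5},{"delta_pos":[0,0,0],"turn":-21,"jaw":0.5},{"delta_pos":[0,0,0],"turn":-28,"jaw":0.5},{"delta_pos":[0,0,0],"turn":-35,"jaw":0.5},{"delta_pos":[0,0,0],"turn":-35,"jaw":0.5}]}}

```text
clock: 7.8
tool_pos: [0.538, 0.1854, 0.2442]
eef_rot: [0.991, 0.135, -0.001, -0.0]
contact_force: [-1.0, -0.1, 0.2]
opening: 0.502
```

```bash
python3 -c "
from h import *
goto([.541,.187,.25],15.4)
im=vision.snapshot('wrist');p=vision.camera_params('wrist');np.savez('w.npz',**p)
for d in nets.trace('wrist','lid_center'):
  m=d['region'];ys,xs=np.nonzero(m);print(d['score'],np.array(d['location'])[::-1]*[560,420],xs.min(),xs.max(),ys.min(),ys.max())
cv2.imwrite('pics/k.png',im)
print(proj(p,[[.541,.187,.141],[.541,.187,.116]]))"
```

```text
t 7.8 pos [0.538  0.1854 0.2442] R [[0.963, 0.268, -0.003], [0.268, -0.963, -0.0], [-0.003, -0.001, -1.0]] F [-1.  -0.1  0.2] M [-0.05 -0.12  0.  ] op 0.502 q [-0.11  0.66 -0.52  1.73  0.41  0.86 -0.54]
delta [0.34, -0.07, -0.59] turn 0.1 (or -179.9 ) yaw 15.5
0.73 [286.104 205.506] 235 338 155 255
[[285.26949051 210.95659055]
 [284.88794975 201.96751171]]
```

View pics/k.png

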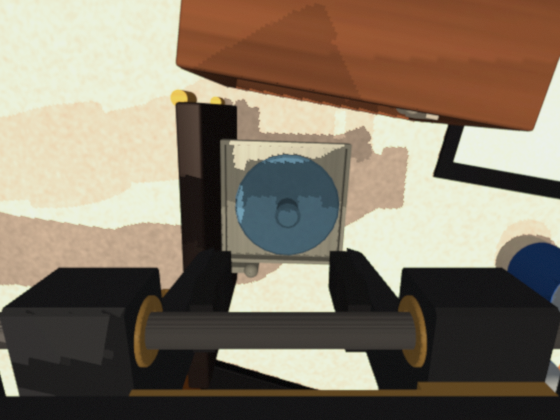

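```bash
python3 -c "
from h import *
p=dict(np.load('w.npz'))
A=atz(p,(286.5,205),.116);B=atz(p,(288.5,211),.141);print(A,B)
goto([*(A[:2]+B[:2])/2,.131],15.4)"
```

```text
[0.54286831 0.18497137 0.116     ] [0.54322331 0.18757507 0.141     ]
t 7.9 pos [0.5382 0.1855 0.2446] R [[0.965, 0.261, -0.002], [0.261, -0.965, -0.0], [-0.002, -0.001, -1.0]] F [ 0.6  0.2 -0.1] M [-0.08 -0.12 -0.03] op 0.5 q [-0.11  0.66 -0.52  1.73  0.41  0.86 -0.54]
delta [0.51, 0.05, 11.36] turn -0.3 (or 179.7 ) yaw 15.1
```

{"method": "send_rows", "body": {"series": [{"delta_pos":[0.5,0,2],"turn":0,"jaw":0.6},{"delta_pos":[0.5,0,5],"turn":0,"jaw":0.6},{"delta_pos":[0.5,0,7.5],"turn":0,"jaw":0.6},{"delta_pos":[0.5,0,8.5],"turn":0,"jaw":0.6},{"delta_pos":[0.5,0,8.5],"turn":0,"jaw":0.6},{"delta_pos":[0.5,0,8.5],"turn":0,"jaw":0.6}]}}

```text
clock: 8.4
tool_pos: [0.5435, 0.1872, 0.1608]
eef_rot: [0.991, 0.133, -0.0, 0.0]
contact_force: [-0.3, 0.1, 0.5]
opening: 0.4
```

```bash
python3 -c "
from h import *
goto([.5431,.1863,.131],15.4)
cv2.imwrite('pics/l.png',vision.snapshot('wrist'))"
```

```text
t 8.4 pos [0.5435 0.1872 0.1608] R [[0.965, 0.264, -0.0], [0.264, -0.965, -0.0], [-0.0, 0.0, -1.0]] F [-0.3  0.1  0.5] M [-0.   -0.12 -0.  ] op 0.4 q [-0.15  0.77 -0.45  1.79  0.5   0.69 -0.62]
delta [-0.06, 0.08, 2.98] turn -0.1 (or 179.9 ) yaw 15.3
```

View pics/l.png

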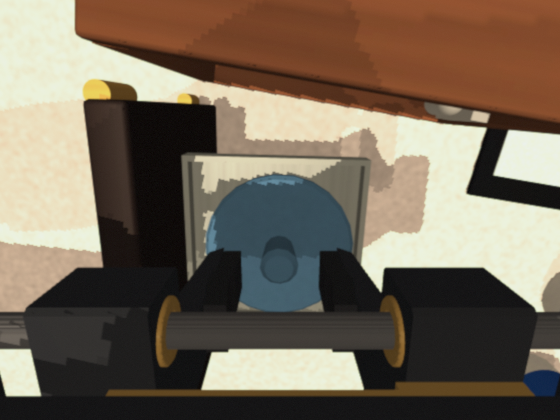

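The knob top is centred between the fingers at about (279,266). Going down the last 3 cm and closing gently.

{"method": "send_rows", "body": {"series": [{"delta_pos":[0,0.1,1],"turn":0,"jaw":0.6},{"delta_pos":[0,0.1,2],"turn":0,"jaw":0.6},{"delta_pos":[0,0.1,2.9],"turn":0,"jaw":0.6},{"delta_pos":[0,0.1,2.9],"turn":0,"jaw":0.6},{"delta_pos":[0,0.1,2.9],"turn":0,"jaw":0.6}]}}

```text
clock: 8.87
tool_pos: [0.5433, 0.1857, 0.131]
eef_rot: [0.991, 0.133, -0.001, 0.0]
contact_force: [-0.7, 0.1, -0.1]
opening: 0.4
```

```bash
python3 -c "
from h import *
print(atz('wrist',(279,266),.141))
goto([.5431,.1863,.131],15.4)"
```

```text
[0.53976207 0.19647157 0.141     ]
t 8.87 pos [0.5433 0.1857 0.131 ] R [[0.964, 0.264, -0.001], [0.264, -0.964, -0.001], [-0.001, 0.0, -1.0]] F [-0.7  0.1 -0.1] M [-0.08 -0.11 -0.02] op 0.4 q [-0.17  0.82 -0.42  1.81  0.53  0.63 -0.64]
delta [-0.01, -0.07, 0.0] turn -0.1 (or 179.9 ) yaw 15.3
```

{"method": "send_rows", "body": {"series": [{"delta_pos":[0,0,0],"turn":0,"jaw":0.8},{"delta_pos":[0,0,0],"turn":0,"jaw":1},{"delta_pos":[0,0,0],"turn":0,"jaw":1},{"delta_pos":[0,0,0],"turn":0,"jaw":1},{"delta_pos":[0,0,0],"turn":0,"jaw":1},{"delta_pos":[0,0,0],"turn":0,"jaw":1}], "force": 15}}

```text
clock: 9.37
tool_pos: [0.544, 0.186, 0.132]
eef_rot: [0.991, 0.133, 0.0, -0.0]
contact_force: [0.6, 0.4, 1.3]
opening: 0.2
```

{"method": "send_rows", "body": {"series": [{"delta_pos":[0,0,-0.5],"turn":0,"jaw":1},{"delta_pos":[0,0,-1.5],"turn":0,"jaw":1},{"delta_pos":[0,0,-3],"turn":0,"jaw":1},{"delta_pos":[0,0,-5],"turn":0,"jaw":1},{"delta_pos":[0,0,-8],"turn":0,"jaw":1},{"delta_pos":[0,0,-10],"turn":0,"jaw":1},{"delta_pos":[0,0,-11],"turn":0,"jaw":1},{"delta_pos":[0,0,-11],"turn":0,"jaw":1}]}}

```text
clock: 10.03
tool_pos: [0.545, 0.1866, 0.2444]
eef_rot: [0.991, 0.133, 0.002, -0.001]
contact_force: [0.2, 0.7, -1.3]
opening: 0.196
```

```bash
python3 -c "
from h import *
goto([.4815,-.298,.24],-15)
cv2.imwrite('pics/m.png',vision.snapshot('wrist'))"
```

```text
t 10.03 pos [0.545  0.1866 0.2444] R [[0.965, 0.264, 0.005], [0.264, -0.965, 0.002], [0.005, -0.001, -1.0]] F [ 0.2  0.7 -1.3] M [ 0.02 -0.12  0.01] op 0.196 q [-0.11  0.67 -0.52  1.72  0.42  0.87 -0.54]
delta [-18.92, 45.06, 0.32] turn 30.3 (or -149.7 ) yaw 15.3
```

View pics/m.png

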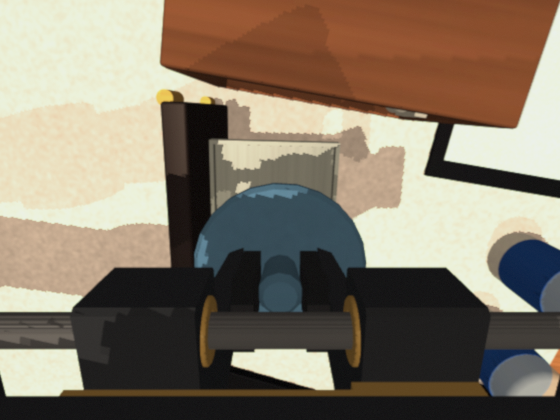

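```bash
python3 - <<'E'
from h import *
P={c:vision.camera_params(c) for c in("top","scene")}
for z,t,s,l in((.095,(511,365),(206,271),"mug"),(.110,(377,150),(346,354),"tumbler"),(.09,(152,361),(539,240),"jar")):
    t=np.array(t)/4+[295,110]-[.63,.4]; s=np.array(s)/4+[90,170]-[1.1,1.8]
    # half-pixel of cv2.resize ignored
    f=least_squares(lambda p:np.r_[proj(P["top"],[*p,z])[0]-t,proj(P["scene"],[*p,z])[0]-s],[.5,-.2]);print(l,f.x.round(4),f.fun.round(1))
goto([.453,-.405,.245],-15)
E
```

```text
mug [ 0.4824 -0.2974] [0.6 0.  0.6 0.1]
tumbler [ 0.5874 -0.2249] [0.3 0.2 0.3 0.3]
jar [ 0.4837 -0.1155] [ 0.5 -0.8  0.3 -1.6]
t 10.08 pos [0.5442 0.186  0.2426] R [[0.965, 0.264, 0.002], [0.264, -0.965, 0.001], [0.002, -0.0, -1.0]] F [-0.3  0.7 -1.4] M [-0.06 -0.07  0.02] op 0.198 q [-0.11  0.67 -0.52  1.72  0.42  0.86 -0.54]
delta [-24.39, 54.59, -0.29] turn 30.3 (or -149.7 ) yaw 15.3
```

{"method": "send_rows", "body": {"series": [{"delta_pos":[-0.5,1.1,0],"turn":1,"jaw":1},{"delta_pos":[-1.4,3.2,0],"turn":2,"jaw":1},{"delta_pos":[-2.7,6,0],"turn":4,"jaw":1},{"delta_pos":[-4,9,0],"turn":6,"jaw":1},{"delta_pos":[-5.4,12,0],"turn":8,"jaw":1},{"delta_pos":[-6.7,15,0],"turn":10,"jaw":1},{"delta_pos":[-8,18,0],"turn":12,"jaw":1},{"delta_pos":[-9.4,21,0],"turn":14,"jaw":1}]}}

```text
clock: 10.75
tool_pos: [0.5067, -0.0441, 0.2402]
eef_rot: [1.0, 0.01, -0.002, 0.0]
contact_force: [0.4, -0.3, -1.9]
opening: 0.199
```

```bash
python3 -c "
from h import *
goto([.453,-.405,.245],-15)"
```

```text
t 10.75 pos [ 0.5067 -0.0441  0.2402] R [[1.0, 0.02, -0.004], [0.02, -1.0, -0.001], [-0.004, 0.001, -1.0]] F [ 0.4 -0.3 -1.9] M [-0.07 -0.14  0.01] op 0.199 q [ 0.3   0.58 -0.48  1.91  0.39  0.74 -0.38]
delta [-6.09, 35.98, -0.44] turn 16.1 (or -163.9 ) yaw 1.1
```

{"method": "send_rows", "body": {"series": [{"delta_pos":[-0.5,3,0],"turn":1,"jaw":1},{"delta_pos":[-1,6,0],"turn":3,"jaw":1},{"delta_pos":[-1.5,9,-0.2],"turn":5,"jaw":1},{"delta_pos":[-2,12.5,-0.4],"turn":7,"jaw":1},{"delta_pos":[-2.7,16,-0.4],"turn":9,"jaw":1},{"delta_pos":[-3.3,19.5,-0.4],"turn":11,"jaw":1},{"delta_pos":[-3.9,23,-0.4],"turn":12,"jaw":1},{"delta_pos":[-4.5,26.5,-0.4],"turn":13,"jaw":1}]}}

```text
clock: 11.42
tool_pos: [0.4671, -0.3095, 0.244]
eef_rot: [0.995, -0.103, -0.002, -0.0]
contact_force: [0.6, -0.6, -1.5]
opening: 0.201
```

{"method": "send_rows", "body": {"series": [{"delta_pos":[0.3,3,0],"turn":1,"jaw":1},{"delta_pos":[0.4,6,0],"turn":2,"jaw":1},{"delta_pos":[0.5,8.5,0],"turn":3,"jaw":1},{"delta_pos":[0.5,9.5,0],"turn":3,"jaw":1},{"delta_pos":[0.5,9.5,0],"turn":3,"jaw":1},{"delta_pos":[0.5,9.5,0],"turn":3,"jaw":1}]}}

```text
clock: 11.92
tool_pos: [0.4548, -0.4001, 0.2446]
eef_rot: [0.992, -0.128, -0.001, -0.001]
contact_force: [1.2, 1.1, -1.7]
opening: 0.197
```

```bash
python3 -c "
from h import *
goto([.4824,-.2974,.2],-15)
im=vision.snapshot('wrist');p=vision.camera_params('wrist');np.savez('w.npz',**p)
for d in nets.trace('wrist','mug_rim'):
  m=d['region'];ys,xs=np.nonzero(m);print(d['score'],np.array(d['location'])[::-1]*[560,420],xs.min(),xs.max(),ys.min(),ys.max())
print(proj(p,[[.4824,-.2974,.095]]))
t=np.linspace(0,6.2832,60);c=np.c_[.4824+.04*np.cos(t),-.2974+.04*np.sin(t),0*t+.095]
cv2.imwrite('pics/n0.png',im)
cv2.polylines(im,[proj(p,c).round().astype(int)],True,(0,255,255),1)
cv2.imwrite('pics/n.png',im)"
```

```text
t 11.92 pos [ 0.4548 -0.4001  0.2446] R [[0.967, -0.253, -0.002], [-0.253, -0.967, 0.002], [-0.002, -0.002, -1.0]] F [ 1.2  1.1 -1.7] M [ 0.03 -0.1   0.01] op 0.197 q [ 0.89  0.69 -0.43  1.62  0.35  0.91  0.07]
delta [0.08, -10.63, 4.48] turn 0.3 (or -179.7 ) yaw -14.7
0.64 [ 51.8   109.914] 0 137 56 160
0.61 [282.128  57.918] 229 335 0 151
[[281.61631713  61.41890479]]
```

View pics/n.png

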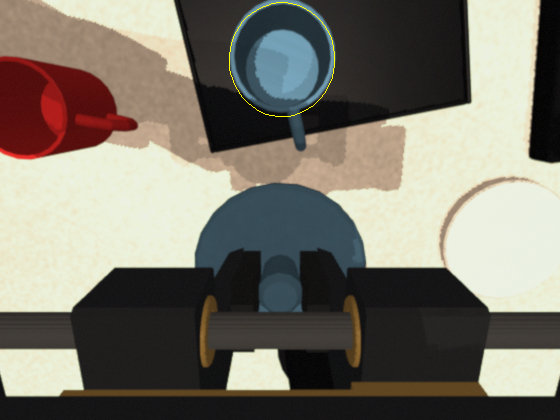

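```bash
python3 -c "
from h import *
im=cv2.imread('pics/n0.png');p=dict(np.load('w.npz'));t=np.linspace(0,6.2832,80)
def C(x,y,z,r,col):
  global im
  q=proj(p,np.c_[x+r*np.cos(t),y+r*np.sin(t),0*t+z]);cv2.polylines(big,[((q-[180,0])*3.2*8+12).round().astype(int)],True,col,1,cv2.LINE_AA,3)
big=cv2.resize(im[0:190,180:390],None,fx=3.2,fy=3.2,interpolation=cv2.INTER_CUBIC)
C(.4824,-.2974,.095,.04,(0,255,255))
s=r.get_state();x,y,z=s['tool_pos'];C(x,y,z-.016,.041,(0,0,255));C(x,y,z-.021,.041,(0,255,0))
cv2.imwrite('pics/o.png',big)"
```

```text
(no output)
```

View pics/o.png

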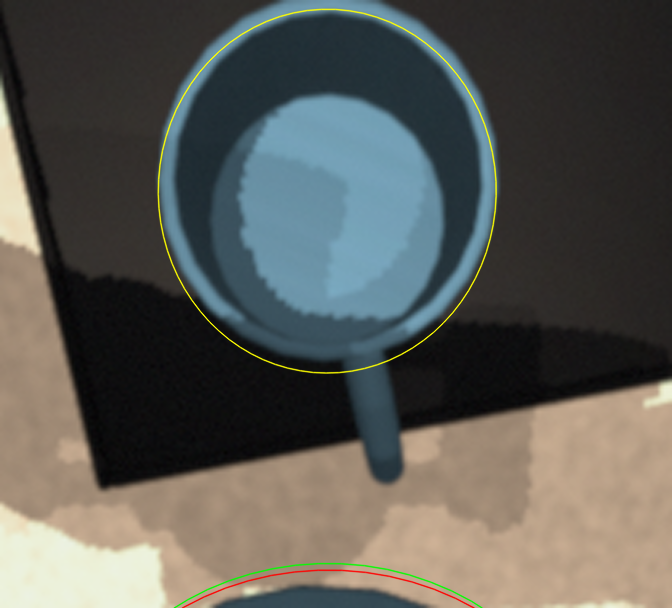

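```bash
python3 -c "
from h import *
goto([.4835,-.2935,.165],-15)"
```

```text
t 12.02 pos [ 0.4561 -0.3988  0.2454] R [[0.968, -0.25, -0.0], [-0.25, -0.968, 0.002], [-0.001, -0.002, -1.0]] F [0.1 0.8 0.1] M [-0.03 -0.09 -0.  ] op 0.2 q [ 0.89  0.69 -0.44  1.62  0.35  0.91  0.07]
delta [0.03, -10.86, 8.06] turn 0.5 (or -179.5 ) yaw -14.5
```

{"method": "send_rows", "body": {"series": [{"delta_pos":[0,-1.5,0],"turn":0,"jaw":1},{"delta_pos":[0,-4,0.5],"turn":0,"jaw":1},{"delta_pos":[0,-7,2],"turn":0,"jaw":1},{"delta_pos":[0,-9.5,4],"turn":0,"jaw":1},{"delta_pos":[0,-10.8,6],"turn":0,"jaw":1},{"delta_pos":[0,-10.8,8],"turn":0,"jaw":1},{"delta_pos":[0,-10.8,8],"turn":0,"jaw":1},{"delta_pos":[0,-10.8,8],"turn":0,"jaw":1}]}}

```text
clock: 12.68
tool_pos: [0.4826, -0.2953, 0.1655]
eef_rot: [0.992, -0.126, -0.001, -0.0]
contact_force: [-0.2, -0.3, -1.3]
opening: 0.198
```

```bash
python3 -c "
from h import *
im=vision.snapshot('scene')
goto([.4833,-.2945,.128],-15)
cv2.imwrite('pics/p.png',cv2.resize(im[150:320,80:280],None,fx=4,fy=4,interpolation=cv2.INTER_CUBIC)[:600])"
```

```text
t 12.73 pos [ 0.4832 -0.2964  0.1664] R [[0.968, -0.252, 0.0], [-0.252, -0.968, -0.0], [0.0, 0.0, -1.0]] F [ 0.1 -0.2 -0.9] M [-0.06 -0.09 -0.  ] op 0.203 q [ 0.69  0.74 -0.37  1.82  0.41  0.66 -0.18]
delta [-0.04, -0.19, 3.84] turn 0.4 (or -179.6 ) yaw -14.6
```

View pics/p.png

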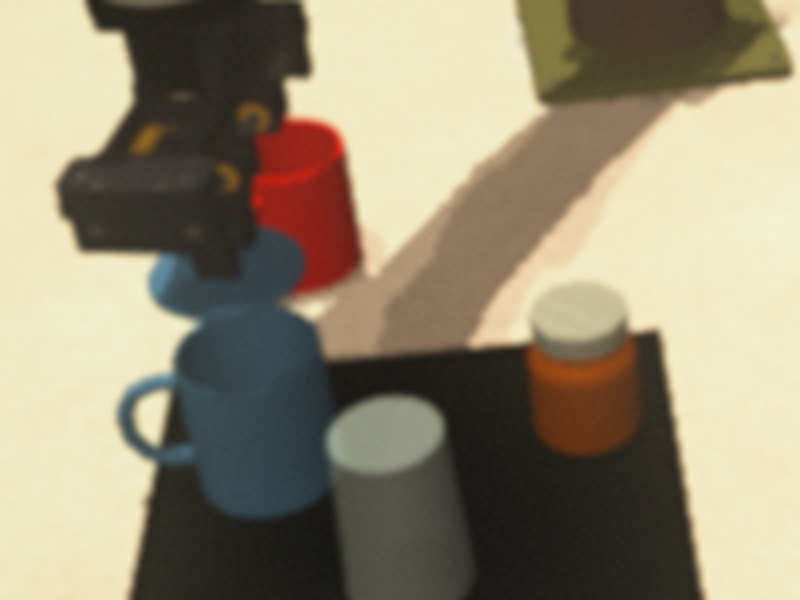

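```bash
python3 -c "
from h import *
x,y,z=r.get_state()['tool_pos']
P=vision.camera_params('scene')
t=np.linspace(0,6.28,60)
im=cv2.imread('pics/p.png')
def C(x,y,z,rr,col):
  q=proj(P,np.c_[x+rr*np.cos(t),y+rr*np.sin(t),0*t+z])+[1.1,1.8];cv2.polylines(im,[((q-[80,150]+.5)*4-.5).round().astype(int)],True,col,1,cv2.LINE_AA)
C(x,y,z-.016,.041,(0,255,255));C(x,y,z-.021,.041,(0,255,0));C(.4833,-.2955,.095,.04,(0,0,255))
cv2.imwrite('pics/q.png',im)"
```

```text
(no output)
```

View pics/q.png

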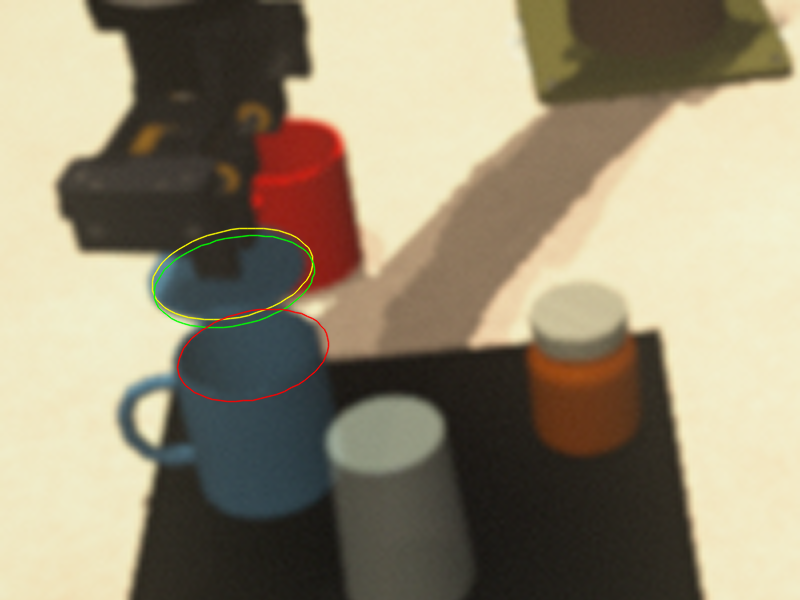

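Overlay: lid sits about 2 mm towards −y of the TCP, already in my target. Lowering to just above the rim.

{"method": "send_rows", "body": {"series": [{"delta_pos":[0,-0.2,1],"turn":0,"jaw":1},{"delta_pos":[0,-0.2,2],"turn":0,"jaw":1},{"delta_pos":[0,-0.2,3],"turn":0,"jaw":1},{"delta_pos":[0,-0.2,3.7],"turn":0,"jaw":1},{"delta_pos":[0,-0.2,3.7],"turn":0,"jaw":1},{"delta_pos":[0,-0.2,3.7],"turn":0,"jaw":1}]}}

```text
clock: 13.23
tool_pos: [0.4829, -0.295, 0.1281]
eef_rot: [0.992, -0.128, -0.001, -0.0]
contact_force: [-0.2, 0.6, -1.9]
opening: 0.202
```

```bash
python3 -c "
from h import *
im=vision.snapshot('scene')
goto([.4833,-.2945,.117],-15)
cv2.imwrite('pics/s.png',cv2.resize(im[190:300,90:220],None,fx=5,fy=5,interpolation=cv2.INTER_CUBIC))"
```

```text
t 13.28 pos [ 0.4833 -0.2951  0.1286] R [[0.967, -0.253, -0.0], [-0.253, -0.967, 0.0], [-0.0, -0.0, -1.0]] F [-0.2 -0.3 -1.1] M [-0.06 -0.04  0.  ] op 0.198 q [ 0.66  0.8  -0.33  1.84  0.45  0.57 -0.21]
delta [-0.01, -0.06, 1.16] turn 0.3 (or -179.7 ) yaw -14.7
```

View pics/s.png

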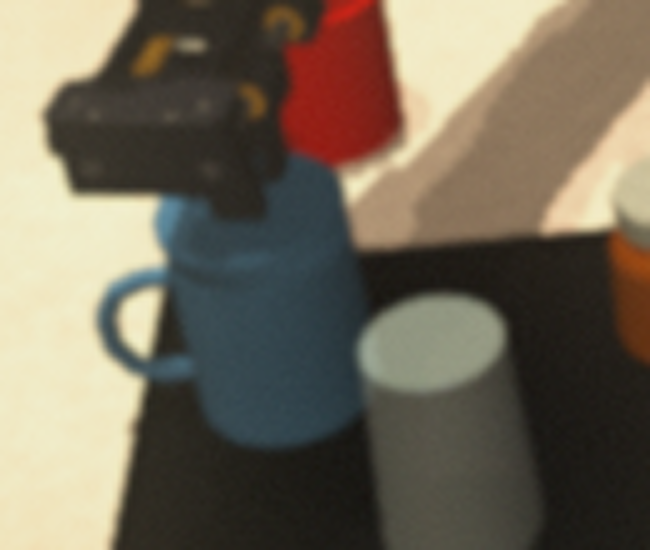

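{"method": "send_rows", "body": {"series": [{"delta_pos":[0,-0.2,0.2],"turn":0,"jaw":1},{"delta_pos":[0,-0.2,0.4],"turn":0,"jaw":1},{"delta_pos":[0,-0.2,0.6],"turn":0,"jaw":1},{"delta_pos":[0,-0.2,0.8],"turn":0,"jaw":1},{"delta_pos":[0,-0.2,0.8],"turn":0,"jaw":1}]}}

```text
clock: 13.7
tool_pos: [0.4836, -0.2931, 0.1204]
eef_rot: [0.992, -0.128, -0.0, -0.0]
contact_force: [0.2, -0.5, -0.7]
opening: 0.197
```

```bash
python3 -c "
from h import *
goto([.4833,-.2935,.116],-15)"
```

```text
t 13.7 pos [ 0.4836 -0.2931  0.1204] R [[0.967, -0.253, -0.001], [-0.253, -0.967, 0.0], [-0.001, 0.0, -1.0]] F [ 0.2 -0.5 -0.7] M [-0.01 -0.02 -0.06] op 0.197 q [ 0.65  0.81 -0.32  1.85  0.45  0.55 -0.22]
delta [-0.02, 0.05, 0.44] turn 0.3 (or -179.7 ) yaw -14.7
```

{"method": "send_rows", "body": {"series": [{"delta_pos":[0,0,0.1],"turn":0,"jaw":1},{"delta_pos":[0,0,0.2],"turn":0,"jaw":1},{"delta_pos":[0,0,0.3],"turn":0,"jaw":1},{"delta_pos":[0,0,0.35],"turn":0,"jaw":1},{"delta_pos":[0,0,0.35],"turn":0,"jaw":1}]}}

```text
clock: 14.12
tool_pos: [0.4838, -0.2931, 0.1171]
eef_rot: [0.992, -0.128, -0.0, -0.0]
contact_force: [0.7, -0.5, -0.6]
opening: 0.198
```

```bash
python3 -c "
from h import *
state()
im=vision.snapshot('scene')
cv2.imwrite('pics/t.png',cv2.resize(im[190:300,90:220],None,fx=5,fy=5,interpolation=cv2.INTER_CUBIC))"
```

```text
t 14.12 pos [ 0.4838 -0.2931  0.1171] R [[0.967, -0.253, -0.0], [-0.253, -0.967, 0.0], [-0.0, 0.0, -1.0]] F [ 0.7 -0.5 -0.6] M [-0.02 -0.05  0.02] op 0.198 q [ 0.65  0.82 -0.32  1.85  0.46  0.55 -0.23]
```

View pics/t.png

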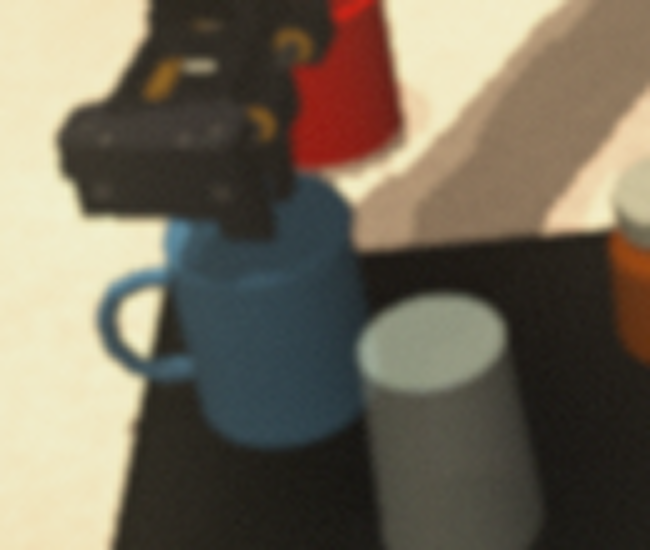

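Lid is entering the mouth; no contact yet. Small steps down.

{"method": "send_rows", "body": {"series": [{"delta_pos":[0,0,0.05],"turn":0,"jaw":1},{"delta_pos":[0,0,0.1],"turn":0,"jaw":1},{"delta_pos":[0,0,0.15],"turn":0,"jaw":1},{"delta_pos":[0,0,0.15],"turn":0,"jaw":1}]}}

```text
clock: 14.5
tool_pos: [0.4839, -0.2932, 0.1161]
eef_rot: [0.992, -0.128, 0.0, 0.0]
contact_force: [-0.3, 1.1, 3.5]
opening: 0.197
```

```bash
python3 -c "
from h import *
state()"
```

```text
t 14.5 pos [ 0.4839 -0.2932  0.1161] R [[0.967, -0.253, 0.0], [-0.253, -0.967, -0.0], [0.0, 0.0, -1.0]] F [-0.3  1.1  3.5] M [ 0.01  0.15 -0.03] op 0.197 q [ 0.65  0.82 -0.32  1.85  0.46  0.54 -0.23]
```

Contact at TCP z = 0.116, exactly the expected seat height (3.5 N). Releasing.

{"method": "send_rows", "body": {"series": [{"delta_pos":[0,0,0],"turn":0,"jaw":0.75},{"delta_pos":[0,0,0],"turn":0,"jaw":0.65},{"delta_pos":[0,0,0],"turn":0,"jaw":0.6},{"delta_pos":[0,0,0],"turn":0,"jaw":0.6},{"delta_pos":[0,0,-1],"turn":0,"jaw":0.6},{"delta_pos":[0,0,-3],"turn":0,"jaw":0.6},{"delta_pos":[0,0,-6],"turn":0,"jaw":0.6},{"delta_pos":[0,0,-9],"turn":0,"jaw":0.6}]}}

```text
clock: 15.17
tool_pos: [0.4833, -0.2928, 0.2069]
eef_rot: [0.992, -0.128, -0.001, -0.0]
contact_force: [0.5, -0.8, 0.4]
opening: 0.396
```

{"method": "send_rows", "body": {"series": [{"delta_pos":[0,1,-3],"turn":0,"jaw":0.6},{"delta_pos":[0,3,-4],"turn":0,"jaw":0.6},{"delta_pos":[0,3,-4],"turn":0,"jaw":0.6}]}}

```text
clock: 15.42
tool_pos: [0.4764, -0.327, 0.2494]
eef_rot: [0.991, -0.13, 0.003, 0.003]
contact_force: [-0.1, -0.8, -0.7]
opening: 0.4
```

```bash
python3 -c "
from h import *
state()
im=vision.snapshot('scene')
cv2.imwrite('pics/u.png',cv2.resize(im[190:310,90:260],None,fx=4,fy=4,interpolation=cv2.INTER_CUBIC))
cv2.imwrite('pics/v.png',vision.snapshot('wrist'))"
```

```text
t 15.42 pos [ 0.4764 -0.327   0.2494] R [[0.966, -0.258, 0.005], [-0.258, -0.966, -0.006], [0.006, 0.005, -1.0]] F [-0.1 -0.8 -0.7] M [-0.12 -0.05  0.02] op 0.4 q [ 0.77  0.65 -0.43  1.71  0.34  0.85 -0.07]
```

View pics/u.png

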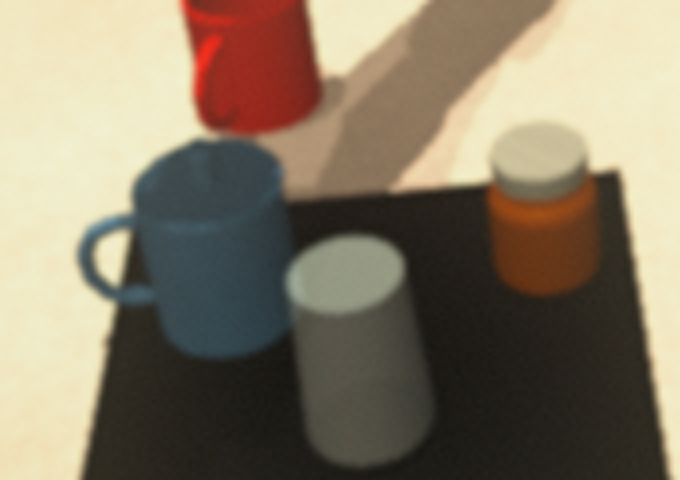

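View pics/v.png

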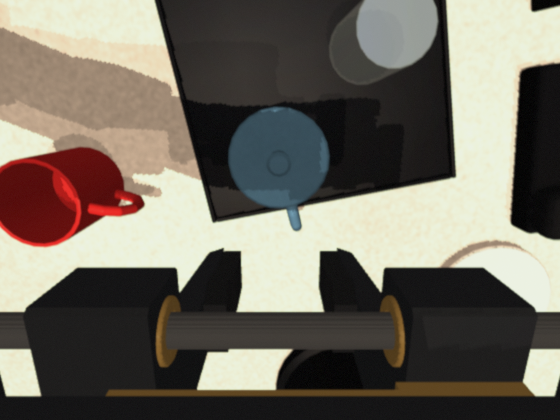

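The lid sits level and centred on the mug (wrist: disc (279,157), concentric; scene: knob upright), glass and jar unmoved. Now returning to the handle.

```bash
python3 -c "
from h import *
goto([.460,.0715,.25],-74.6)"
```

```text
t 15.52 pos [ 0.4757 -0.3226  0.2461] R [[0.967, -0.255, 0.0], [-0.255, -0.967, -0.0], [0.0, 0.0, -1.0]] F [ 0.2 -1.   0.4] M [-0.01 -0.04 -0.07] op 0.4 q [ 0.77  0.65 -0.43  1.72  0.34  0.85 -0.07]
delta [-11.58, -37.7, -0.41] turn 59.8 (or -120.2 ) yaw -14.8
```

{"method": "send_rows", "body": {"series": [{"delta_pos":[-0.8,-2.7,-0.2],"turn":5,"jaw":0.5},{"delta_pos":[-1.8,-6,-0.4],"turn":10,"jaw":0.5},{"delta_pos":[-2.9,-9.4,-0.4],"turn":15,"jaw":0.5},{"delta_pos":[-4,-13,-0.4],"turn":21,"jaw":0.5},{"delta_pos":[-5.1,-16.6,-0.4],"turn":27,"jaw":0.5},{"delta_pos":[-6.2,-20.2,-0.4],"turn":33,"jaw":0.5},{"delta_pos":[-7.3,-23.8,-0.4],"turn":39,"jaw":0.5},{"delta_pos":[-8.4,-27.4,-0.4],"turn":45,"jaw":0.5}]}}

```text
clock: 16.18
tool_pos: [0.4627, -0.0328, 0.2487]
eef_rot: [0.866, -0.499, -0.001, 0.0]
contact_force: [1.4, 0.2, -0.9]
opening: 0.5
```

```bash
python3 -c "
from h import *
goto([.460,.0715,.25],-74.6)"
```

```text
t 16.18 pos [ 0.4627 -0.0328  0.2487] R [[0.502, -0.865, -0.003], [-0.865, -0.502, 0.001], [-0.002, 0.002, -1.0]] F [ 1.4  0.2 -0.9] M [ 0.05 -0.02 -0.04] op 0.5 q [ 0.09  0.49 -0.18  2.03  0.14  0.63 -1.23]
delta [-9.16, -5.0, -0.12] turn 14.7 (or -165.3 ) yaw -59.9
```

{"method": "send_rows", "body": {"series": [{"delta_pos":[-3,-1.6,0],"turn":5,"jaw":0.5},{"delta_pos":[-6,-3.3,0],"turn":10,"jaw":0.5},{"delta_pos":[-8.5,-4.6,0],"turn":14.7,"jaw":0.5},{"delta_pos":[-9.2,-5,0],"turn":14.7,"jaw":0.5},{"delta_pos":[-9.2,-5,0],"turn":14.7,"jaw":0.5},{"delta_pos":[-9.2,-5,0],"turn":14.7,"jaw":0.5}]}}

```text
clock: 16.68
tool_pos: [0.4602, 0.0685, 0.249]
eef_rot: [0.797, -0.603, -0.0, 0.001]
contact_force: [-0.4, -0.2, 0.2]
opening: 0.501
```

```bash
python3 -c "
from h import *
im=vision.snapshot('wrist')
goto([.460,.0715,.136],-74.6)
cv2.imwrite('pics/x.png',im)
print(proj('wrist',[[.4651,.0724,.166]]))"
```

```text
t 16.73 pos [0.4605 0.0674 0.2492] R [[0.269, -0.963, -0.002], [-0.963, -0.269, -0.001], [0.001, 0.002, -1.0]] F [ 0.1 -0.5 -0.1] M [-0.02 -0.03 -0.02] op 0.498 q [-0.19  0.49 -0.09  2.03  0.07  0.63 -1.62]
delta [-0.42, -0.09, 11.32] turn 0.2 (or -179.8 ) yaw -74.4
[[275.18684025 210.36930163]]
```

View pics/x.png

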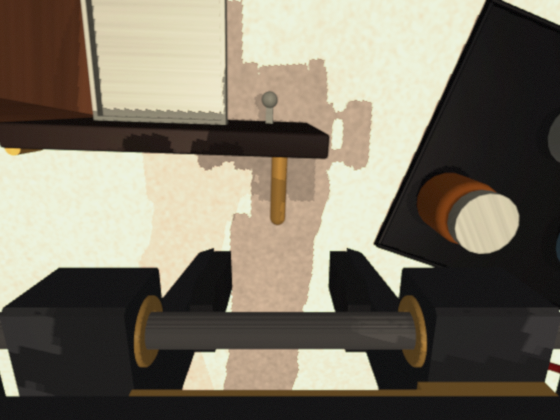

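{"method": "send_rows", "body": {"series": [{"delta_pos":[-0.15,0,3],"turn":0,"jaw":0.5},{"delta_pos":[-0.15,0,6],"turn":0,"jaw":0.5},{"delta_pos":[-0.15,0,9],"turn":0,"jaw":0.5},{"delta_pos":[-0.15,0,11.2],"turn":0,"jaw":0.5},{"delta_pos":[-0.15,0,11.2],"turn":0,"jaw":0.5},{"delta_pos":[-0.15,0,11.2],"turn":0,"jaw":0.5}]}}

```text
clock: 17.23
tool_pos: [0.46, 0.0683, 0.1371]
eef_rot: [0.796, -0.605, -0.001, 0.001]
contact_force: [0.4, 0.7, 1.5]
opening: 0.505
```

{"method": "send_rows", "body": {"series": [{"delta_pos":[0,0,0],"turn":0,"jaw":0.8},{"delta_pos":[0,0,0],"turn":0,"jaw":1},{"delta_pos":[0,0,0],"turn":0,"jaw":1},{"delta_pos":[0,0,0],"turn":0,"jaw":1},{"delta_pos":[0,0,0],"turn":0,"jaw":1},{"delta_pos":[0,0,0],"turn":0,"jaw":1}], "force": 30}}

```text
clock: 17.73
tool_pos: [0.4612, 0.0708, 0.1383]
eef_rot: [0.797, -0.604, 0.0, -0.001]
contact_force: [-0.5, 1.4, 4.5]
opening: 0.103
```

```bash
python3 arc.py 1.4 1.3 1.2 1.1 1.0 .9 .8 .7 .6
```

```text
t 17.73 pos [0.4612 0.0708 0.1383] R [[0.27, -0.963, 0.002], [-0.963, -0.27, 0.001], [-0.0, -0.002, -1.0]] F [-0.5  1.4  4.5] M [ 0.22 -0.01 -0.03] op 0.103 q [-0.22  0.69 -0.05  2.14  0.11  0.31 -1.66]
1.3 [0.36, -1.7, 0.0] turn -5.7 [0.479 0.072]
1.2 [0.56, -3.43, 0.01] turn -11.5 [0.496 0.075]
1.1 [0.58, -5.18, 0.01] turn -17.2 [0.513 0.079]
1.0 [0.42, -6.91, 0.01] turn -22.9 [0.529 0.085]
0.9 [0.09, -8.62, 0.01] turn -28.6 [0.544 0.093]
0.8 [-0.4, -10.29, 0.02] turn -34.4 [0.559 0.102]
0.7 [-1.07, -11.9, 0.02] turn -40.1 [0.573 0.113]
0.6 [-1.88, -13.44, 0.02] turn -45.8 [0.585 0.125]
```

{"method": "send_rows", "body": {"series": [{"delta_pos":[0.36,-1.7,0],"turn":-5.7,"jaw":1},{"delta_pos":[0.56,-3.43,0],"turn":-11.5,"jaw":1},{"delta_pos":[0.58,-5.18,0],"turn":-17.2,"jaw":1},{"delta_pos":[0.42,-6.91,0],"turn":-22.9,"jaw":1},{"delta_pos":[0.09,-8.62,0],"turn":-28.6,"jaw":1},{"delta_pos":[-0.4,-10.29,0],"turn":-34.4,"jaw":1},{"delta_pos":[-1.07,-11.9,0],"turn":-40.1,"jaw":1},{"delta_pos":[-1.88,-13.44,0],"turn":-45.8,"jaw":1}]}}

```text
clock: 18.4
tool_pos: [0.5858, 0.1246, 0.1384]
eef_rot: [0.97, -0.245, 0.0, 0.0]
contact_force: [-3.0, 0.9, 3.9]
opening: 0.107
```

```bash
python3 arc.py .6 .5 .4 .3 .2 .15 .1 .05 0 -.02; python3 -c "
from h import *
cv2.imwrite('pics/y.png',vision.snapshot('scene'))"
```

```text
t 18.4 pos [0.5858 0.1246 0.1384] R [[0.88, -0.475, 0.0], [-0.475, -0.88, -0.001], [0.001, 0.0, -1.0]] F [-3.   0.9  3.9] M [ 0.14  0.41 -0.03] op 0.107 q [-0.12  0.81 -0.3   1.74  0.37  0.65 -1.12]
0.5 [0.37, -1.71, -0.0] turn -5.7 [0.597 0.138]
0.4 [0.57, -3.44, -0.0] turn -11.5 [0.607 0.152]
0.3 [0.6, -5.19, -0.0] turn -17.2 [0.616 0.167]
0.2 [0.45, -6.93, -0.0] turn -22.9 [0.623 0.184]
0.15 [0.31, -7.8, -0.0] turn -25.8 [0.626 0.192]
0.1 [0.13, -8.65, -0.0] turn -28.6 [0.628 0.2  ]
0.05 [-0.1, -9.5, -0.0] turn -31.5 [0.63  0.209]
0.0 [-0.37, -10.33, -0.0] turn -34.4 [0.632 0.217]
-0.02 [-0.49, -10.66, -0.0] turn -35.5 [0.632 0.221]
```

View pics/y.png

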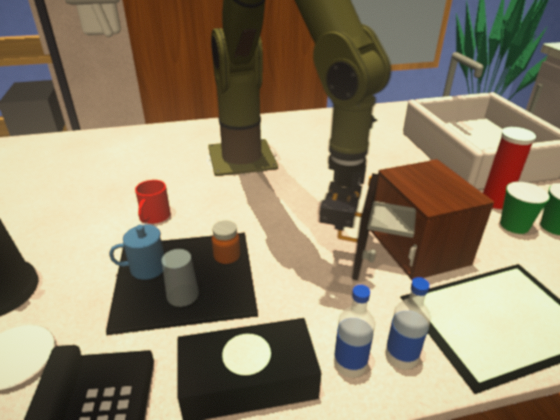

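{"method": "send_rows", "body": {"series": [{"delta_pos":[0.37,-1.71,0],"turn":-5.7,"jaw":1},{"delta_pos":[0.57,-3.44,0],"turn":-11.5,"jaw":1},{"delta_pos":[0.6,-5.19,0],"turn":-17.2,"jaw":1},{"delta_pos":[0.45,-6.93,0],"turn":-22.9,"jaw":1},{"delta_pos":[0.31,-7.8,0],"turn":-25.8,"jaw":1},{"delta_pos":[0.13,-8.65,0],"turn":-28.6,"jaw":1},{"delta_pos":[-0.1,-9.5,0],"turn":-31.5,"jaw":1},{"delta_pos":[-0.37,-10.33,0],"turn":-34.4,"jaw":1}]}}

```text
clock: 19.12
tool_pos: [0.6312, 0.2164, 0.1384]
eef_rot: [0.999, 0.051, 0.0, 0.001]
contact_force: [0.2, 3.5, 2.5]
opening: 0.099
```

```bash
python3 -c "
from h import *
state()
im=vision.snapshot('scene');cv2.imwrite('pics/z.png',cv2.resize(im[120:300,300:500],None,fx=3,fy=3))"
```

```text
t 19.12 pos [0.6312 0.2164 0.1384] R [[0.995, 0.102, 0.0], [0.102, -0.995, -0.001], [-0.0, 0.001, -1.0]] F [0.2 3.5 2.5] M [ 0.71 -0.01 -0.03] op 0.099 q [-0.16  0.91 -0.47  1.51  0.5   0.84 -0.71]
```

View pics/z.png

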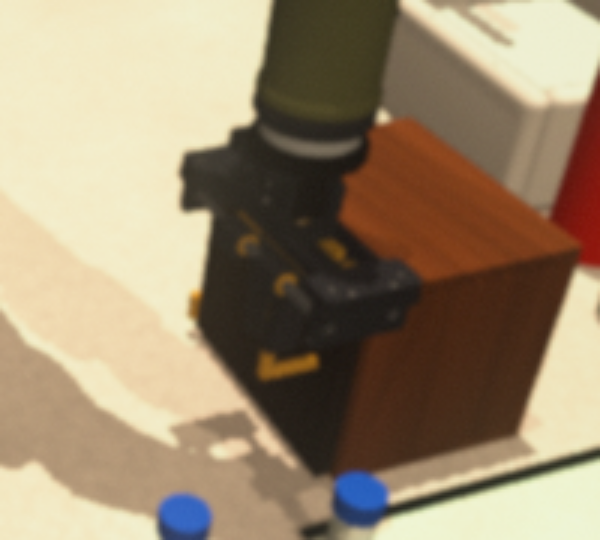

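{"method": "send_rows", "body": {"series": [{"delta_pos":[0,-0.3,0],"turn":0,"jaw":1},{"delta_pos":[0,-0.6,0],"turn":0,"jaw":1},{"delta_pos":[0,-0.8,0],"turn":0,"jaw":1},{"delta_pos":[0,-0.8,0],"turn":0,"jaw":1}]}}

```text
clock: 19.5
tool_pos: [0.6317, 0.22, 0.1384]
eef_rot: [0.999, 0.048, 0.001, 0.004]
contact_force: [-0.1, -6.7, 8.1]
opening: 0.105
```

```bash
python3 -c "
from h import *
state()"
```

```text
t 19.5 pos [0.6317 0.22   0.1384] R [[0.995, 0.097, 0.002], [0.097, -0.995, -0.008], [0.001, 0.008, -1.0]] F [-0.1 -6.7  8.1] M [-1.38 -0.2   0.03] op 0.105 q [-0.17  0.91 -0.46  1.5   0.5   0.85 -0.72]
```

Reaction now −6.7 N: the door is against its stop. Release and retreat.

{"method": "send_rows", "body": {"series": [{"delta_pos":[0,0.3,0],"turn":0,"jaw":0.8},{"delta_pos":[0,0.3,0],"turn":0,"jaw":0.6},{"delta_pos":[0,0.3,0],"turn":0,"jaw":0.5},{"delta_pos":[0,0.3,0],"turn":0,"jaw":0.5},{"delta_pos":[0,0.3,-2],"turn":0,"jaw":0.5},{"delta_pos":[0,0.3,-5],"turn":0,"jaw":0.5},{"delta_pos":[0,0.3,-9],"turn":0,"jaw":0.5},{"delta_pos":[0,0.3,-12],"turn":0,"jaw":0.5}]}}

```text
clock: 20.17
tool_pos: [0.6305, 0.2229, 0.2598]
eef_rot: [0.999, 0.051, 0.0, -0.001]
contact_force: [0.4, 0.9, -0.3]
opening: 0.5
```

{"method": "send_rows", "body": {"series": [{"delta_pos":[0,3,0],"turn":0,"jaw":0.5},{"delta_pos":[-1,7,0],"turn":0,"jaw":0.5},{"delta_pos":[-2,11,0],"turn":0,"jaw":0.5},{"delta_pos":[-5,15,0],"turn":0,"jaw":0.5},{"delta_pos":[-8,18,0],"turn":0,"jaw":0.5},{"delta_pos":[-10,20,0],"turn":0,"jaw":0.5},{"delta_pos":[-10,20,0],"turn":0,"jaw":0.5}]}}

```text
clock: 20.75
tool_pos: [0.546, 0.0047, 0.2565]
eef_rot: [0.999, 0.047, -0.004, 0.004]
contact_force: [-1.3, -0.5, 0.1]
opening: 0.492
```

```bash
python3 -c "
from h import *
state()
a=cv2.imread('pics/a_scene.png')
im=vision.snapshot('scene');cv2.imwrite('pics/aa.png',im)
top=vision.snapshot('top');cv2.imwrite('pics/ab.png',top)
b=np.vstack([np.hstack([a[150:290,350:490],im[150:290,350:490]]),np.hstack([a[200:340,100:240],im[200:340,100:240]])])
cv2.imwrite('pics/ac.png',cv2.resize(b,None,fx=2.1,fy=2.1))
for d in nets.trace('scene','cab_door')[:2]:
  ys,xs=np.nonzero(d['region']);print(d['score'],d['location'],xs.min(),xs.max(),ys.min(),ys.max())"
```

```text
t 20.75 pos [0.546  0.0047 0.2565] R [[0.996, 0.093, -0.008], [0.093, -0.996, -0.008], [-0.009, 0.007, -1.0]] F [-1.3 -0.5  0.1] M [-0.07 -0.05 -0.03] op 0.492 q [ 0.24  0.62 -0.56  1.78  0.42  0.87 -0.42]
0.69 [0.5288, 0.7014] 363 426 172 278
```

View pics/ac.png

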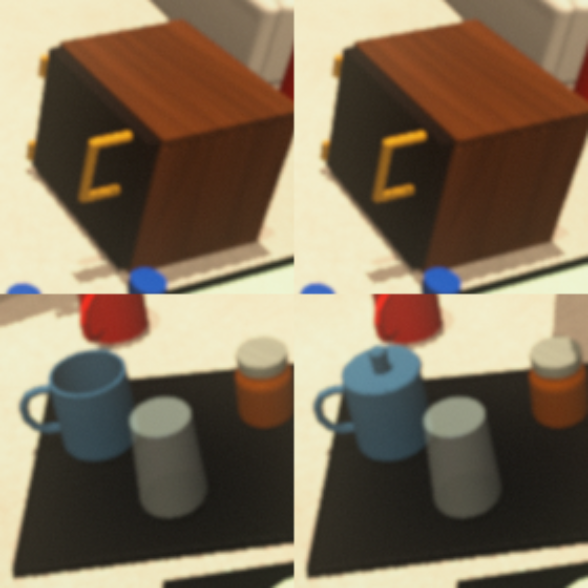

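View pics/ab.png

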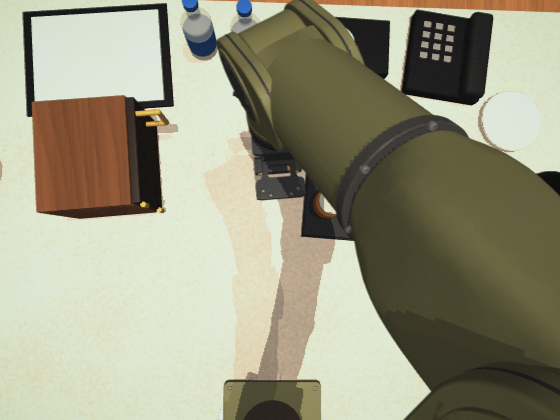

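Before (left) and after (right) the door, glass and jar look the same in the scene view. The lid sits level on the mug, with its knob at about (280,228) in the scene view. Handing in.

{"method": "send_rows", "body": {"series": [{"delta_pos":[0,0,0],"turn":0,"jaw":0.5},{"delta_pos":[0,0,0],"turn":0,"jaw":0.5},{"delta_pos":[0,0,0],"turn":0,"jaw":0.5}]}}

```text
clock: 21.15
tool_pos: [0.5521, 0.0146, 0.2577]
eef_rot: [0.999, 0.052, 0.0, -0.0]
contact_force: [-0.0, -0.5, -0.0]
opening: 0.496
```

```bash
python3 -c "
from h import *
state();print(order.finish_job())"
```

```text
t 21.15 pos [0.5521 0.0146 0.2577] R [[0.995, 0.103, 0.001], [0.103, -0.995, 0.001], [0.001, -0.001, -1.0]] F [-0.  -0.5 -0. ] M [-0.09 -0.1  -0.05] op 0.496 q [ 0.23  0.63 -0.56  1.77  0.42  0.87 -0.42]
the job is handed in; nothing more can be done
None
```

The job is done and handed in at 21 s. I pulled the cabinet door through its catch to about 1.4 rad and lifted the blue lid out of the rack by its knob. I then set it on the blue mug, gripped the handle again and pushed the door shut.

- **Lid:** it made contact at the expected seat height, with about 3.5 N. After release, the scene and wrist views showed it level and centred on the mug.
- **Door:** the last scene picture shows it in the same place as at the start. After the push through the catch it read about 7 N against its stop. I judged the snap from that force and the pictures, as there is no direct reading of the door angle.
- **Glass and jar:** the last scene picture shows no movement. In the last top view the arm hid the glass, the mug and most of the jar.
- **Robot:** it ended clear of everything, with about 0.5 N at the wrist.
- **Disagreements:** my camera estimates of where the mug and lid were differed by 2–3 mm. I averaged them; that is within the ±5 mm play between lid and mug. My first handle grip was about 6 mm off centre, but it held.

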